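# Pack the counter tray: cover the phone, stand the bit cases heavy end down

### The arm

A 6-joint arm with a two-finger parallel gripper is mounted at the origin on the work surface. World frame = base frame: x ahead of the robot, y to its left, z up, the work surface at z = 0. Lengths are in m, angles in rad, forces in N, time in s.
With the tool pointing down it reaches from about 0.4 to 0.825 m from the base axis. Payload 7 kg.
Tool frame: the origin (TCP) lies at the centre of the arm's flange, where the gripper is bolted on; the fingertips stand 178 mm ahead of it and the grasp point (between the pads) lies 159 mm ahead of it; x points along the fingers, y is the direction in which the jaws open and shut, and the axes are right-handed (so a half turn about x gives the same grasp; the last joint's range is limited). The gripper opens to 88 mm and grips with 3 to 60 N. Pads are 19 mm wide; open, the fingers measure 130 mm over their backs; the gripper's body (78 mm by 193 mm) begins 47 mm behind the grasp point.
Start: joints at [1.422, 0.359, 0.012, 0, -1.224, -0.288], TCP at [0.286, 0.612, 0.405] pointing down, gripper open.
Joint ranges: [-3.07, 3.07], [-1.43, 2.12], [-1.02, 1.25], [-3.03, 1.67], [-3.05, -0], [-3.03, 3.03]. Speed limits (rad/s): [2.39, 2.39, 3.01, 3.14, 3.14, 3.14].

### API

Orientations are given as [roll, pitch, yaw] about the fixed x, y, z axes, in that order (R = Rz(yaw) Ry(pitch) Rx(roll)).
In Python, from station import status, viewer, arm gives the robot as it stands. The module is installed in compiled form; this text tells all that it offers.
- The arm moves only by the tool apply_moves, never from a script. Its argument "commands" is a list of rows, each an object of numbers: "dx", "dy", "dz": the shift along the world's x, y, z in mm; "spin": the turn about the world's z in degrees; "hand": the closure, from 0 (fully open) to 1 (shut). A call has exactly 5 rows; each row shifts and turns the commanded pose from where the row before left it; what a row does not reach is not made up. A row lasts 1/8 s, in which the tool goes at most 62.5 mm and 10.7 degrees, less where a joint would pass 70% of its speed; a pose out of reach is approached as far as the arm can. A call is refused whole if a number of a shift passes 62.5 or a number of a turn 10.7, either way. A call with a gripper value outside its range is refused whole. The fingers move at their own pace and stop on an object; "grip_force" is the grip in N (left out, the last holds). Time passes only in rows, so rows that do not move let the fingers close, or fill a call up. It gives the time, the measured TCP pose, the force and the opening at its end, in the units of the state.
- status.get_state(): the state, without advancing time (a new reading comes with each control period).
- viewer.grab_frame(name): name is "scene" or "side" or "wrist"; returns the picture (384x512x3 uint8, red, green, blue); there is no depth.
- viewer.camera_info(name): a dict with "fx", "fy", "cx", "cy" (pixels), "D" ([k1, k2, p1, p2, k3] as OpenCV has them; the pictures are not rectified), "eye" and "attitude" of the camera in the world; the wrist camera has in their place "T_tool_cam" (4x4, takes a point from camera to tool coordinates, whose origin is the TCP and whose axes are the tool frame's). Camera axes: x right, y up, looking along -z (the intrinsics and any distortion apply to the point x, -y, -z); pixel columns grow to the right and rows downward; lengths in m; the calibration is good to about 2 mm. A picture is of the moment at which its call begins: read the wrist's pose just before it. camera_info takes no time and is no camera call.
- arm.job_done(): hands the job in, once; it reports no verdict.
The state is a dict: "t": time; "q": joint angles; "qd": joint speeds; "joint_efforts": joint torques, N m; "eef_pos": TCP position; "ee_rot": TCP orientation; "force": force on the tool from outside, world axes, zero at the start; "moment": the same for the moment, N m; "width": finger opening in m.
Only numpy, scipy, OpenCV 4.12 (cv2) and the standard library are available. Lean on these libraries where they do the work, as an engineer would, in place of code of your own. Each camera call takes 0.05 s, during which the arm holds its last target.

### The job

Pack the counter tray for the evening: lay the flip phone and the black charging brick in the tray's uncovered well, then slide the cover fully home over them. Each of the grey bit cases has a weight hidden in one end, which shows only when it is lifted: stand every case upright, heavy end down, in the well that the cover has left open. Leave the other things on the ledge where they are.

Things in the scene. Friction and masses are not known exactly. Their poses are not given: they have to be found in the camera images.
- open_well (a point): Centre of the floor of the tray's well that is uncovered at the start; tray axes, z up. The aluminium tray is fixed to the ledge, 206 (tray x) by 258 mm (tray y), placed and turned differently each time, with two wells side by side along y. Each is 190 (x) by 120 mm (y) inside, floor 4 mm above the ledge, walls 34 mm deep; rails along the x sides reach 48 mm above the ledge.
- rack_well (a point): The centre of the floor of the tray's other well, which the sliding cover hides at the start: 126 mm from open_well towards tray -y, same size and axes.
- cover (a joint): Travel of the flat steel cover along tray +y, m: 0 = fully over rack_well, 0.126 = fully home over open_well. It starts within 10 mm of 0, slides with about 2 N between end stops and stays where it is left. Its underside is 40 mm and its top 43 mm above the ledge, so things in the covered well must be under 36 mm high.
- cover_grip (a point): Grasp point on the cover's upright black grip bar at its middle: bar 52 mm along tray x, 12 mm thick along tray y, standing from 43 to 71 mm above the ledge; this point is 65 mm above the ledge. Tray axes.
- phone_mid (a point): Centre of the closed silver flip phone, 92 (x) x 46 (y) x 20 mm (z), 0.11 kg, lying flat on the ledge.
- brick_mid (a point): Centre of the black charging brick, 50 (x) x 44 (y) x 26 mm (z), 0.09 kg, lying on the ledge.
- case1_mid (a point): Centre of a sealed bit case (three or all four are there; an absent one reads None): grey plastic box 110 (x, long) x 40 (y) x 34 mm (z), black ends, about 0.45 kg, lying flat on the ledge. Half-way along each long side, at mid-height, a smooth round steel stud (12 mm across) stands 3 mm proud: 46 mm over both. Held lightly by the studs (some 20 N) it turns about them, its heavy end sinking; gripped hard (100 N) it keeps its angle.
- case1: The same case: origin under its centre as it lies, 17 mm below the middle; same axes. A metal weight hidden in one end puts the centre of mass about 32 mm from the middle; both ends look alike, and which end (own +x or -x) is the heavy one differs from case to case.
- case2_mid (a point): Centre of a sealed bit case (three or all four are there; an absent one reads None): grey plastic box 110 (x, long) x 40 (y) x 34 mm (z), black ends, about 0.45 kg, lying flat on the ledge. Half-way along each long side, at mid-height, a smooth round steel stud (12 mm across) stands 3 mm proud: 46 mm over both. Held lightly by the studs (some 20 N) it turns about them, its heavy end sinking; gripped hard (100 N) it keeps its angle.
- case2: The same case: origin under its centre as it lies, 17 mm below the middle; same axes. A metal weight hidden in one end puts the centre of mass about 32 mm from the middle; both ends look alike, and which end (own +x or -x) is the heavy one differs from case to case.
- case3_mid (a point): Centre of a sealed bit case (three or all four are there; an absent one reads None): grey plastic box 110 (x, long) x 40 (y) x 34 mm (z), black ends, about 0.45 kg, lying flat on the ledge. Half-way along each long side, at mid-height, a smooth round steel stud (12 mm across) stands 3 mm proud: 46 mm over both. Held lightly by the studs (some 20 N) it turns about them, its heavy end sinking; gripped hard (100 N) it keeps its angle.
- case3: The same case: origin under its centre as it lies, 17 mm below the middle; same axes. A metal weight hidden in one end puts the centre of mass about 32 mm from the middle; both ends look alike, and which end (own +x or -x) is the heavy one differs from case to case.
- case4_mid (a point): Centre of a sealed bit case (three or all four are there; an absent one reads None): grey plastic box 110 (x, long) x 40 (y) x 34 mm (z), black ends, about 0.45 kg, lying flat on the ledge. Half-way along each long side, at mid-height, a smooth round steel stud (12 mm across) stands 3 mm proud: 46 mm over both. Held lightly by the studs (some 20 N) it turns about them, its heavy end sinking; gripped hard (100 N) it keeps its angle.
- case4: The same case: origin under its centre as it lies, 17 mm below the middle; same axes. A metal weight hidden in one end puts the centre of mass about 32 mm from the middle; both ends look alike, and which end (own +x or -x) is the heavy one differs from case to case.
- parts_bowl: round blue aluminium parts bowl, 90 mm across, 32 mm high; origin under its centre. Bystander.
- rubber_case: red rubber phone case, a thin open shell 76 x 150 x 12 mm; origin under its centre. Bystander.
- driver: small screwdriver 150 mm long lying on the ledge, red handle; origin under its middle. Bystander.
- jar: small closed jar 48 mm across, 60 mm high; origin under its centre. Bystander.
- battery_box: cardboard box 60 x 90 x 30 mm; origin under its centre. Bystander.
- loupe: black round loupe 36 mm across, 30 mm high; origin under its centre. Bystander.
There are look-alikes about, which are no part of the job. Leave any blue or purple look-alike of the case2 alone.

How it is judged:
By the outcome, as a careful person would: the job done as asked, in the order asked, and still so for the second after the job is handed in, with the robot touching nothing.
Of case1, case2, case3, case4 only 3 to 4 are there at a start; the rules pass over those that are not, and their reading is None.
At some moment in a run one of case1, case2, case3, case4, phone, brick may be knocked a few centimetres aside while the robot is not near it.
It also fails if it takes over 210 s, if anything falls off the work surface, if the arm or the gripper's body presses on something with over 40 N, if the wrist force passes 120 N, or if a joint passes its speed limit or range.

## Working session

There is one attempt and no reset: what is moved stays moved. The work goes in short steps, Python scripts to look and compute and a tool call to move; the robot and the scene stay as the last step left them, time stands still between calls to the robot, and variables do not carry over. Pictures are saved under pics/ and viewed, and the job is handed in when it is done.

Besides the shell and the picture viewer there is one more tool, called after "Call:" in YAML: its name, and indented under it one key for each argument. apply_moves: Moves the arm, as the interface text tells. Its arguments: {"type":"object","properties":{"commands":{"type":"array","items":{"type":"object","properties":{"dx":{"type":"number"},"dy":{"type":"number"},"dz":{"type":"number"},"spin":{"type":"number"},"hand":{"type":"number"}}}},"grip_force":{"type":"number"}},"required":["commands"]}

```bash
mkdir -p pics; ls; cat > h.py <<'E'
import numpy as np, cv2
from station import status, viewer, arm
from scipy.spatial.transform import Rotation as R
def snap(n,f):
    s=status.get_state(); im=viewer.grab_frame(n); cv2.imwrite('pics/'+f,im[:,:,::-1]); return s,im
E
python3 - <<'E'
from h import *
s=status.get_state();print(s)
for n in('scene','side','wrist'):
    print(n,viewer.camera_info(n)); snap(n,n+'0.png')
E
```

```text
pics
{'t': 0.0, 'q': array([ 1.42206218e+00,  3.59375758e-01,  1.10487813e-02, -3.41921222e-04,
       -1.22408439e+00, -2.88072484e-01]), 'qd': array([-0.0009736 , -0.00263636,  0.00023574,  0.00052753, -0.00056917,
        0.00238003]), 'joint_efforts': array([-3.23967433e-04, -5.82719386e+01,  2.93048698e+01,  6.99651048e+00,
        6.95231327e-03, -1.63349623e-04]), 'eef_pos': array([0.28549391, 0.61143417, 0.40372673]), 'ee_rot': array([ 1.662441  ,  1.5691496 , -1.91607473]), 'force': array([ 0.74617457, -1.04536258, -0.57907062]), 'moment': array([0.02950404, 0.03786862, 0.02343714]), 'width': 0.0877962775079565}
scene {'fx': 447.16600355912453, 'fy': 447.16600355912453, 'cx': 255.4641173790422, 'cy': 193.38504871976684, 'D': array([0.05919843, 0.        , 0.        , 0.        , 0.        ]), 'eye': array([ 1.17773316, -0.24949453,  1.26858936]), 'attitude': array([ 0.55036994, -0.00221581,  1.22569521])}
side {'fx': 382.9396429552019, 'fy': 382.9396429552019, 'cx': 250.6466978912341, 'cy': 185.26874330749652, 'D': array([0.04093897, 0.        , 0.        , 0.        , 0.        ]), 'eye': array([ 0.37921528, -0.78370512,  0.85621036]), 'attitude': array([ 0.79474422, -0.00407641, -0.16054523])}
wrist {'fx': 321.84073504512867, 'fy': 321.84073504512867, 'cx': 253.91451264405964, 'cy': 190.45060638852485, 'D': array([-0.00181479,  0.        ,  0.        ,  0.        ,  0.        ]), 'T_tool_cam': array([[ 3.00761613e-04,  2.69417877e-01, -9.63023321e-01,
         1.98781980e-02],
       [ 9.99999706e-01, -7.60839726e-04,  9.94552249e-05,
        -1.72892805e-04],
       [-7.05911385e-04, -9.63023068e-01, -2.69418026e-01,
        -7.19558245e-02],
       [ 0.00000000e+00,  0.00000000e+00,  0.00000000e+00,
         1.00000000e+00]])}
```

View pics/scene0.png

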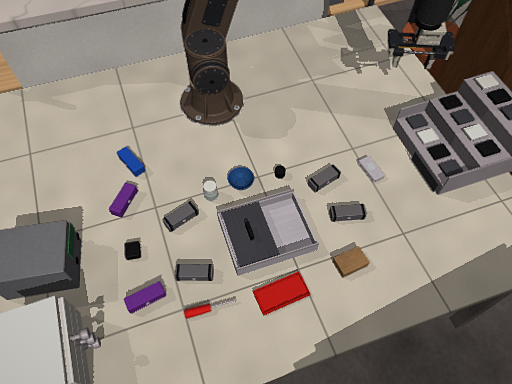

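View pics/side0.png

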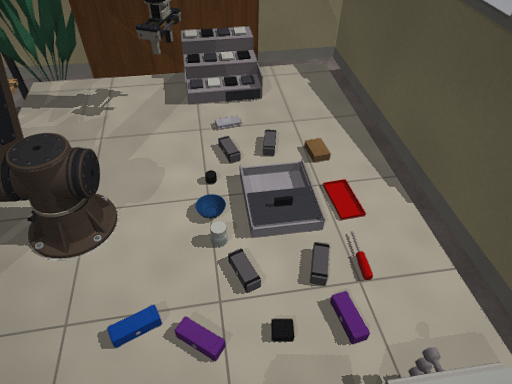

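View pics/wrist0.png

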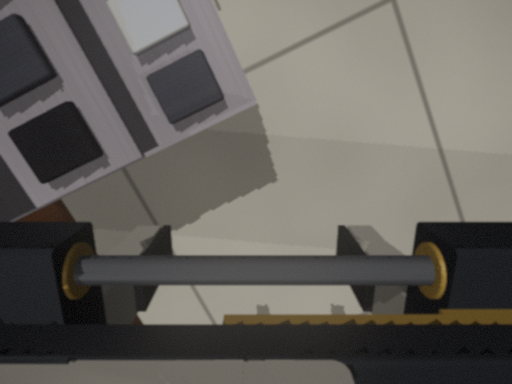

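```bash
cat >> h.py <<'E'
def cam(n,s=None):
    c=viewer.camera_info(n)
    if n=='wrist':
        T=np.eye(4);T[:3,:3]=R.from_euler('xyz',s['ee_rot']).as_matrix();T[:3,3]=s['eef_pos'];T=T@c['T_tool_cam']
    else:
        T=np.eye(4);T[:3,:3]=R.from_euler('xyz',c['attitude']).as_matrix();T[:3,3]=c['eye']
    K=np.array([[c['fx'],0,c['cx']],[0,c['fy'],c['cy']],[0,0,1]]);return T,K,np.array(c['D'])
def proj(C,P):
    T,K,D=C;P=np.atleast_2d(P).astype(float);p=(P-T[:3,3])@T[:3,:3]*[1,-1,-1]
    return cv2.projectPoints(p.reshape(-1,1,3),np.zeros(3),np.zeros(3),K,D)[0].reshape(-1,2)
def unproj(C,uv,z):
    T,K,D=C;u=cv2.undistortPoints(np.float64(uv).reshape(-1,1,2),K,D).reshape(-1,2)
    d=np.c_[u[:,0],-u[:,1],-np.ones(len(u))]@T[:3,:3].T
    return T[:3,3]+d*((z-T[2,3])/d[:,2])[:,None]
E
python3 - <<'E'
from h import *
C=cam('scene');S=cam('side')
for n,uv,z in [('c1',(181,214),.03),('c2',(323,178),.03),('c3',(347,211),.03),('c4',(194,270),.03),('ph',(370,168),.02),('br',(133,250),.026),('bar',(250,229),.065),('loupe',(280,172),.03),('jar',(210,187),.06),('base',(213,105),0)]:
    p=unproj(C,[uv],z)[0];print(n,p.round(3),proj(S,p).round(0))
for n,b in(('scene',(90,130,400,320)),('side',(100,100,380,350))):
    im=cv2.imread(f'pics/{n}0.png')[b[1]:b[3],b[0]:b[2]]
    cv2.imwrite(f'pics/{n}0c.png',cv2.resize(im,None,fx=2.55,fy=2.3,interpolation=cv2.INTER_CUBIC))
E
```

```text
c1 [ 0.456 -0.237  0.03 ] [[245. 265.]]
c2 [0.483 0.241 0.03 ] [[232. 147.]]
c3 [0.623 0.261 0.03 ] [[271. 140.]]
c4 [ 0.651 -0.249  0.03 ] [[320. 259.]]
ph [0.493 0.411 0.02 ] [[229. 121.]]
br [ 0.525 -0.403  0.026] [[286. 325.]]
bar [ 0.596 -0.055  0.065] [[284. 198.]]
loupe [0.412 0.116 0.03 ] [[215. 174.]]
jar [ 0.409 -0.125  0.06 ] [[221. 226.]]
base [ 0.024 -0.002  0.   ] [[ 84. 223.]]
```

View pics/scene0c.png

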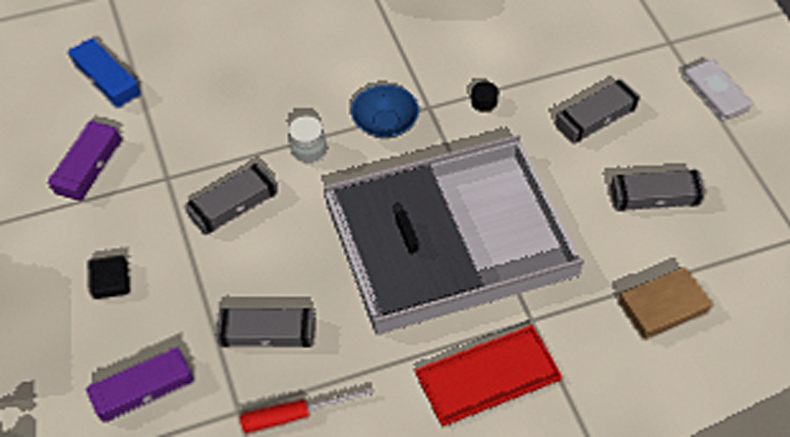

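View pics/side0c.png

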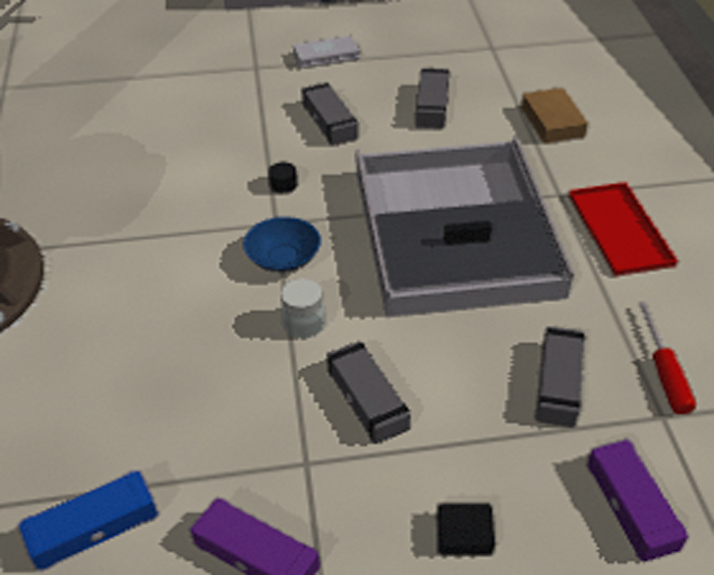

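```bash
python3 - <<'E'
from h import *
im=cv2.imread('pics/scene0.png')[:,:,::-1]
sd=cv2.imread('pics/side0.png')[:,:,::-1]
f=lambda x,y:(int(90+x/2.55),int(130+y/2.3))
g=lambda x,y:(int(100+x/2.55),int(100+y/2.3))
for n,p in dict(casetop=(232,195),case4=(266,320),blackend=(222,328),shadow=(265,303),shadowcase2=(560,95),floor=(450,50),phone=(715,88),phsh=(700,62),brick=(108,275),brsh=(110,256),cover=(380,220),rail=(430,305),well=(500,220)).items():
    u=f(*p);print(n,u,im[u[1],u[0]])
for n,p in dict(casetop=(365,385),side=(355,400),end=(390,425),shadow=(330,410),phone=(330,47),brick=(465,520),brsh=(425,530)).items():
    u=g(*p);print(n,u,sd[u[1],u[0]])
E
```

```text
casetop (180, 214) [93 89 92]
case4 (194, 269) [91 89 90]
blackend (177, 272) [5 1 5]
shadow (193, 261) [113 107  96]
shadowcase2 (309, 171) [194 184 166]
floor (266, 151) [193 182 164]
phone (370, 168) [175 180 180]
phsh (364, 156) [104  98  88]
brick (132, 249) [21 20 22]
brsh (133, 241) [75 71 65]
cover (239, 225) [62 62 66]
rail (258, 262) [156 148 150]
well (286, 225) [169 162 166]
casetop (243, 267) [82 78 81]
side (239, 273) [48 49 48]
end (252, 284) [65 63 65]
shadow (229, 278) [95 90 81]
phone (229, 120) [148 154 154]
brick (282, 326) [23 25 23]
brsh (266, 330) [96 92 83]
```

```bash
cat >> h.py <<'E'
from scipy.optimize import minimize
def mask(im):
    a=im.astype(float);return ((a[...,0]-a[...,2])<0.075*a[...,0]+1.5)&(a[...,2]-a[...,0]<0.12*a[...,0]+6)
def boxpts(l,w,z0,z1): return np.array([[a*l/2,b*w/2,z] for a in(-1,1) for b in(-1,1) for z in(z0,z1)])
TRAY=np.vstack([boxpts(.206,.258,0,.038),boxpts(.206,.258,0,.048)])
CASE=boxpts(.110,.040,0,.034);PHONE=boxpts(.092,.046,0,.020);BRICK=boxpts(.050,.044,0,.026)
SS=8
def place(P,x,y,t): return P@R.from_euler('z',t).as_matrix().T+[x,y,0]
def fit(P,x,y,yaws,views,pad=12):
    """views: list of (C,im)"""
    W=[]
    for C,im in views:
        q=proj(C,place(P,x,y,yaws[0]));c=q.mean(0);r=np.linalg.norm(q-c,axis=1).max()+pad
        x0,y0=np.maximum((c-r).astype(int),0);x1,y1=np.minimum((c+r).astype(int),[512,384])
        m=mask(im[y0:y1,x0:x1]).astype(np.uint8)
        n,l,st,ce=cv2.connectedComponentsWithStats(m)
        if n>1: 
            k=1+np.argmin([-st[i,4]+30*0 for i in range(1,n)]);m=(l==k).astype(np.uint8)
        cn,_=cv2.findContours(m,cv2.RETR_EXTERNAL,cv2.CHAIN_APPROX_NONE);cv2.drawContours(m,cn,-1,1,-1)
        W.append((C,x0,y0,m))
    def cost(v):
        J=0
        for C,x0,y0,m in W:
            q=(proj(C,place(P,*v))-[x0,y0]+.5)*SS
            h=cv2.convexHull(q.astype(np.float32)).astype(np.int32)
            r=np.zeros((m.shape[0]*SS,m.shape[1]*SS),np.uint8);cv2.fillConvexPoly(r,h,255)
            r=cv2.resize(r,(m.shape[1],m.shape[0]),interpolation=cv2.INTER_AREA)/255.
            J+=np.abs(r-m).sum()/m.sum()
        return J/len(W)
    best=None
    for t in yaws:
        s=np.array([[x,y,t],[x+.015,y,t],[x,y+.015,t],[x,y,t+.3]])
        o=minimize(cost,[x,y,t],method='Nelder-Mead',options=dict(initial_simplex=s,xatol=1e-4,fatol=1e-4,maxiter=200))
        if best is None or o.fun<best.fun: best=o
    return best.x,best.fun
def views(): 
    a=snap('scene','scL.png')[1];b=snap('side','sdL.png')[1]
    return [(cam('scene'),a),(cam('side'),b)]
E
cat > m1.py <<'E'
from h import *
V=[(cam(n),cv2.imread(f'pics/{n}0.png')[:,:,::-1]) for n in('scene','side')]
Y=np.arange(0,3.1,.4)
for n,P,x,y in [('c1',CASE,.456,-.237),('c2',CASE,.483,.241),('c3',CASE,.623,.261),('c4',CASE,.651,-.249),('ph',PHONE,.493,.411),('br',BRICK,.525,-.403),('tray',TRAY,.6,0.)]:
    Z=[-.2,.0,.2,.4] if n=='tray' else Y
    print(n,*[(a.round(4),round(c,3)) for a,c in [fit(P,x,y,Z,v) for v in (V,V[:1],V[1:])]])
E
python3 m1.py
```

```text
c1 (array([ 0.4534, -0.2397,  1.8781]), np.float64(0.098)) (array([ 0.4548, -0.2402,  1.8948]), np.float64(0.091)) (array([ 0.4524, -0.239 , -1.2503]), np.float64(0.09))
c2 (array([0.4743, 0.2502, 1.8297]), np.float64(0.138)) (array([0.4753, 0.25  , 1.8599]), np.float64(0.13)) (array([0.4741, 0.2498, 1.8055]), np.float64(0.128))
c3 (array([0.6211, 0.2651, 1.3285]), np.float64(0.96)) (array([0.621 , 0.2647, 1.3199]), np.float64(0.106)) (array([0.5412, 0.5428, 0.1526]), np.float64(1.0))
c4 (array([ 0.65  , -0.2504,  1.1946]), np.float64(0.096)) (array([ 0.651 , -0.2515,  1.2311]), np.float64(0.092)) (array([ 0.6498, -0.2501,  1.2084]), np.float64(0.092))
ph (array([0.489 , 0.4182, 3.2661]), np.float64(0.11)) (array([0.4895, 0.418 , 0.1122]), np.float64(0.108)) (array([0.4879, 0.4179, 3.2759]), np.float64(0.102))
br (array([ 0.5159, -0.4058, -0.1469]), np.float64(0.246)) (array([ 0.5182, -0.4066,  3.1658]), np.float64(0.267)) (array([ 0.5159, -0.4065, -0.2552]), np.float64(0.184))
tray (array([ 0.5951, -0.0026, -0.0167]), np.float64(0.033)) (array([ 0.5963, -0.0029, -0.0136]), np.float64(0.02)) (array([ 0.5944, -0.0026, -0.0157]), np.float64(0.039))
```

```bash
cat >> h.py <<'E'
def jaw(s=None):
    s=s or status.get_state();y=R.from_euler('xyz',s['ee_rot']).as_matrix()[:,1];return np.degrees(np.arctan2(y[1],y[0]))
def go(x,y,tip,ang=None):
    """print deltas (mm,deg) to the target; ang = jaw direction deg (mod 180)"""
    s=status.get_state();d=(np.array([x,y,tip+.178])-s['eef_pos'])*1000
    j=jaw(s);a=0 if ang is None else (ang-j+90)%180-90
    print('t %.2f d'%s['t'],d.round(1),'spin',round(a,2),'jaw',round(j,2),'q6',s['q'][5].round(2),'w',round(s['width']*1000,1),'F',s['force'].round(1),'tip',((s['eef_pos'][2]-.178)*1000).round(1))
E
python3 - <<'E'
from h import *
go(.489,.418,.20,90+7.3)
s=status.get_state();print(R.from_euler('xyz',s['ee_rot']).as_matrix().round(3))
print(proj(cam('wrist',s),s['eef_pos']-[0,0,.3]),proj(cam('wrist',s),s['eef_pos']-[0,0,.17]))
E
```

```text
t 0.15 d [ 203.5 -193.5  -25.9] spin 32.33 jaw -115.03 q6 -0.29 w 87.7 F [-0.5  0.1 -0.4] tip 225.9
[[-0.    -0.423 -0.906]
 [-0.001 -0.906  0.423]
 [-1.     0.001 -0.   ]]
[[253.71625547 183.6152245 ]] [[253.8151948  247.11353851]]
```

Call:
apply_moves:
  commands:
    - {"dx":40.7,"dy":-38.7,"dz":-5,"spin":6.5,"hand":0}
    - {"dx":40.7,"dy":-38.7,"dz":-5,"spin":6.5,"hand":0}
    - {"dx":40.7,"dy":-38.7,"dz":-5,"spin":6.5,"hand":0}
    - {"dx":40.7,"dy":-38.7,"dz":-5,"spin":6.5,"hand":0}
    - {"dx":40.7,"dy":-38.7,"dz":-5,"spin":6.5,"hand":0}
  grip_force: 20

```text
t: 0.78
eef_pos: [0.4901, 0.4167, 0.3794]
ee_rot: [0.585, 1.571, -2.422]
force: [1.0, -0.3, 0.3]
width: 0.0875
```

```bash
python3 - <<'E'
from h import *
go(.489,.418,.20,97.3)
s,im=snap('wrist','w1.png')
C=cam('wrist',s)
v=[(C,im)]
for Y in [0.12]: 
    q=proj(C,place(PHONE,.489,.418,.12)).round(0);print(q.tolist())
print(fit(PHONE,.489,.418,[.12,.0,.25],v))
go(.489,.418,.20,97.3)
E
```

```text
t 0.78 d [-1.1  1.3 -1.4] spin -0.4 jaw -82.3 q6 0.7 w 87.5 F [ 1.  -0.3  0.3] tip 201.4
[[272.0, 206.0], [273.0, 212.0], [233.0, 205.0], [232.0, 211.0], [275.0, 126.0], [276.0, 128.0], [233.0, 126.0], [232.0, 127.0]]
(array([0.49006025, 0.41822065, 0.14711434]), np.float64(0.040531129578903376))
t 0.82 d [-4.4  5.4 -0.5] spin -0.62 jaw -82.08 q6 0.71 w 87.4 F [ 1.8 -1.3  0.7] tip 200.5
```

View pics/w1.png

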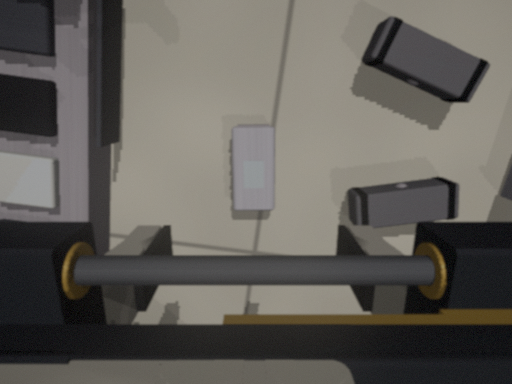

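Call:
apply_moves:
  commands:
    - {"dz":-40,"hand":0}
    - {"dz":-50,"hand":0}
    - {"dz":-40,"hand":0}
    - {"dz":-20,"hand":0}
    - {"dz":0,"hand":0.1}

```text
invalid input at $.commands[0]: expected keys dx, dy, dz, spin, hand
```

```bash
python3 -c "
from h import *
go(.4895,.418,.005,97.7)"
```

```text
t 0.82 d [  -3.9    5.4 -195.5] spin -0.22 jaw -82.08 q6 0.71 w 87.4 F [ 1.8 -1.3  0.7] tip 200.5
```

Call:
apply_moves:
  commands:
    - {"dx":0,"dy":0,"dz":-40,"spin":0,"hand":0}
    - {"dx":0,"dy":0,"dz":-50,"spin":0,"hand":0}
    - {"dx":0,"dy":0,"dz":-40,"spin":0,"hand":0}
    - {"dx":0,"dy":0,"dz":-20,"spin":0,"hand":0}
    - {"dx":0,"dy":0,"dz":0,"spin":0,"hand":0}

```text
t: 1.45
eef_pos: [0.4886, 0.4175, 0.2276]
ee_rot: [0.825, 1.567, -2.187]
force: [1.2, -0.2, 0.6]
width: 0.0876
```

```bash
python3 -c "
from h import *
go(.4895,.418,.005,97.7)"
```

```text
t 1.45 d [  0.9   0.5 -44.6] spin 0.24 jaw -82.54 q6 0.69 w 87.6 F [ 1.2 -0.2  0.6] tip 49.6
```

Call:
apply_moves:
  commands:
    - {"dx":1,"dy":0.5,"dz":-25,"spin":0.3,"hand":0}
    - {"dx":0,"dy":0,"dz":-18,"spin":0,"hand":0}
    - {"dx":0,"dy":0,"dz":0,"spin":0,"hand":0.3}
    - {"dx":0,"dy":0,"dz":0,"spin":0,"hand":0.7}
    - {"dx":0,"dy":0,"dz":0,"spin":0,"hand":0.7}
  grip_force: 25

```text
t: 2.08
eef_pos: [0.4903, 0.419, 0.1878]
ee_rot: [-2.357, 1.569, 0.921]
force: [-0.4, -1.2, 0.6]
width: 0.0631
```

```bash
python3 -c "
from h import *
a=-.0157;c,s=np.cos(a),np.sin(a)
T=lambda u,v:np.array([.5951+c*u-s*v,-.0026+s*u+c*v])
print(T(-.040,.063),T(.052,.063),T(0,.063))
go(*T(-.040,.063),.10,90-.9)"
```

```text
[0.55609399 0.06102021] [0.64808265 0.05957587] [0.59608906 0.06039224]
t 2.08 d [  65.8 -357.9   90.2] spin -8.68 jaw -82.22 q6 0.7 w 63.1 F [-0.4 -1.2  0.6] tip 9.8
```

Call:
apply_moves:
  commands:
    - {"dx":0,"dy":0,"dz":0,"spin":0,"hand":0.7}
    - {"dx":0,"dy":0,"dz":0,"spin":0,"hand":0.7}
    - {"dx":0,"dy":0,"dz":0,"spin":0,"hand":0.7}
    - {"dx":0,"dy":0,"dz":30,"spin":0,"hand":0.7}
    - {"dx":0,"dy":0,"dz":60,"spin":0,"hand":0.7}

```text
t: 2.7
eef_pos: [0.4893, 0.4178, 0.2745]
ee_rot: [0.762, 1.564, -2.244]
force: [1.1, 1.3, -1.7]
width: 0.0456
```

```bash
python3 -c "
from h import *
go(.5561,.0610,.10,90-.9)"
```

```text
t 2.70 d [  66.8 -356.8    3.5] spin -8.65 jaw -82.25 q6 0.7 w 45.6 F [ 1.1  1.3 -1.7] tip 96.5
```

Call:
apply_moves:
  commands:
    - {"dx":10,"dy":-52,"dz":0,"spin":-2,"hand":0.7}
    - {"dx":11,"dy":-60,"dz":0,"spin":-2,"hand":0.7}
    - {"dx":11,"dy":-60,"dz":0,"spin":-2,"hand":0.7}
    - {"dx":11,"dy":-60,"dz":0,"spin":-2,"hand":0.7}
    - {"dx":11,"dy":-60,"dz":0,"spin":-0.7,"hand":0.7}

```text
t: 3.32
eef_pos: [0.544, 0.1247, 0.2766]
ee_rot: [-1.517, 1.571, 1.608]
force: [1.8, -0.3, -1.5]
width: 0.0459
```

Call:
apply_moves:
  commands:
    - {"dx":12.8,"dy":-54,"dz":0,"spin":0,"hand":0.7}
    - {"dx":0,"dy":-10.8,"dz":0,"spin":0,"hand":0.7}
    - {"dx":0,"dy":0,"dz":0,"spin":0,"hand":0.7}
    - {"dx":0,"dy":0,"dz":-10,"spin":0,"hand":0.7}
    - {"dx":0,"dy":0,"dz":-10,"spin":0,"hand":0.7}

```text
t: 3.95
eef_pos: [0.5566, 0.063, 0.2558]
ee_rot: [-0.531, 1.571, 2.596]
force: [0.5, -0.6, -2.1]
width: 0.0454
```

```bash
python3 - <<'E'
from h import *
go(.5561,.0610,.014,90-.9)
V=views()
print(fit(TRAY,.595,-.0026,[-.016],V), [fit(TRAY,.595,-.0026,[-.016],[v])[0] for v in V])
snap('wrist','w2.png')
E
```

```text
t 3.95 d [ -0.5  -2.  -63.8] spin -0.06 jaw -90.84 q6 1.09 w 45.4 F [ 0.5 -0.6 -2.1] tip 77.8
(array([ 0.59489793, -0.00182625, -0.01436928]), np.float64(0.1900118264807535)) [array([ 0.595594  , -0.0022017 , -0.01031079]), array([ 0.59452667, -0.00184306, -0.0161111 ])]
```

View pics/w2.png

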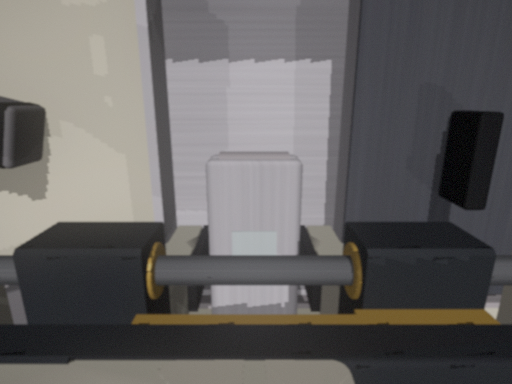

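View pics/scL.png

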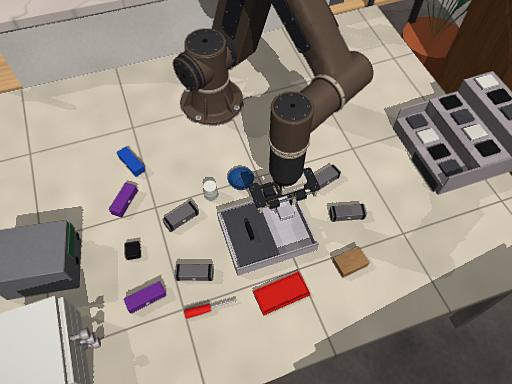

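Call:
apply_moves:
  commands:
    - {"dx":0,"dy":-2,"dz":-25,"spin":0,"hand":0.7}
    - {"dx":0,"dy":0,"dz":-20,"spin":0,"hand":0.7}
    - {"dx":0,"dy":0,"dz":-12,"spin":0,"hand":0.7}
    - {"dx":0,"dy":0,"dz":-4,"spin":0,"hand":0.7}
    - {"dx":0,"dy":0,"dz":0,"spin":0,"hand":0.7}

```text
t: 4.72
eef_pos: [0.557, 0.06, 0.1959]
ee_rot: [2.86, 1.571, -0.298]
force: [0.6, 0.1, -1.5]
width: 0.0458
```

```bash
python3 -c "
from h import *
go(.5561,.0610,.012,90-.9)"
```

```text
t 4.72 d [-0.9  1.  -5.9] spin 0.01 jaw -90.91 q6 1.1 w 45.8 F [ 0.6  0.1 -1.5] tip 17.9
```

Call:
apply_moves:
  commands:
    - {"dx":0,"dy":1,"dz":-4,"spin":0,"hand":0.7}
    - {"dx":0,"dy":0,"dz":-2,"spin":0,"hand":0.7}
    - {"dx":0,"dy":0,"dz":0,"spin":0,"hand":0.4}
    - {"dx":0,"dy":0,"dz":0,"spin":0,"hand":0.3}
    - {"dx":0,"dy":0,"dz":0,"spin":0,"hand":0.3}

```text
t: 5.35
eef_pos: [0.5569, 0.0608, 0.1897]
ee_rot: [-2.697, 1.571, 0.428]
force: [0.3, -0.2, 0.2]
width: 0.0604
```

Call:
apply_moves:
  commands:
    - {"dx":0,"dy":0,"dz":0,"spin":0,"hand":0.3}
    - {"dx":0,"dy":0,"dz":30,"spin":0,"hand":0.3}
    - {"dx":0,"dy":0,"dz":50,"spin":0,"hand":0.3}
    - {"dx":0,"dy":-40,"dz":40,"spin":0,"hand":0.3}
    - {"dx":0,"dy":-60,"dz":0,"spin":0,"hand":0}

```text
t: 5.98
eef_pos: [0.5582, -0.039, 0.3136]
ee_rot: [-2.959, 1.564, 0.17]
force: [1.6, -1.0, -0.6]
width: 0.0669
```

```bash
python3 -c "
from h import *
snap('wrist','w3.png')
go(.516,-.406,.15,90-9)"
```

```text
t 6.03 d [ -40.4 -361.1   16.5] spin -8.04 jaw -90.96 q6 1.28 w 70.4 F [ 0.1 -3.1 -0.7] tip 133.5
```

View pics/w3.png

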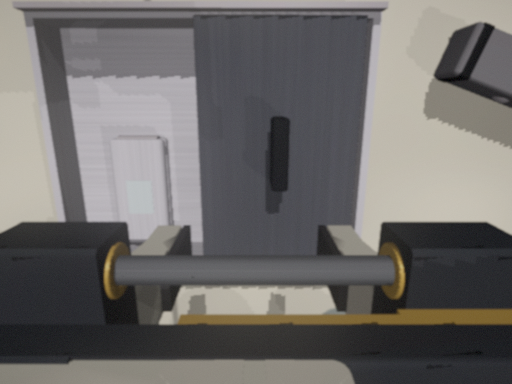

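Call:
apply_moves:
  commands:
    - {"dx":-6,"dy":-61,"dz":8,"spin":-1,"hand":0}
    - {"dx":-7,"dy":-61,"dz":8,"spin":-2,"hand":0}
    - {"dx":-7,"dy":-61,"dz":8,"spin":-2,"hand":0}
    - {"dx":-7,"dy":-61,"dz":8,"spin":-2,"hand":0}
    - {"dx":-7,"dy":-61,"dz":8,"spin":-1,"hand":0}

```text
t: 6.65
eef_pos: [0.5223, -0.3461, 0.3498]
ee_rot: [-1.031, 1.571, 1.954]
force: [1.5, -0.2, 0.3]
width: 0.0875
```

Call:
apply_moves:
  commands:
    - {"dx":-6,"dy":-53,"dz":0,"spin":0,"hand":0}
    - {"dx":0,"dy":0,"dz":0,"spin":0,"hand":0}
    - {"dx":0,"dy":0,"dz":0,"spin":0,"hand":0}
    - {"dx":0,"dy":0,"dz":0,"spin":0,"hand":0}
    - {"dx":0,"dy":0,"dz":0,"spin":0,"hand":0}

```text
t: 7.28
eef_pos: [0.5173, -0.3961, 0.3499]
ee_rot: [2.954, 1.57, -0.342]
force: [0.1, 0.3, -0.4]
width: 0.0877
```

```bash
python3 - <<'E'
from h import *
s,im=snap('wrist','w4.png')
C=cam('wrist',s)
for k in(-.15,1.42):print(fit(BRICK,.516,-.406,[k,k-.2,k+.2],[(C,im)]))
go(.516,-.406,.004,90-9)
E
```

```text
(array([ 0.51532898, -0.40599336, -0.24840173]), np.float64(0.6808665618406374))
(array([ 0.51583409, -0.40801533,  1.4148718 ]), np.float64(0.7242941042078244))
t 7.33 d [  -1.3   -9.8 -167.9] spin -0.16 jaw -98.84 q6 1.77 w 87.6 F [-0.2  0.  -0.1] tip 171.9
```

View pics/w4.png

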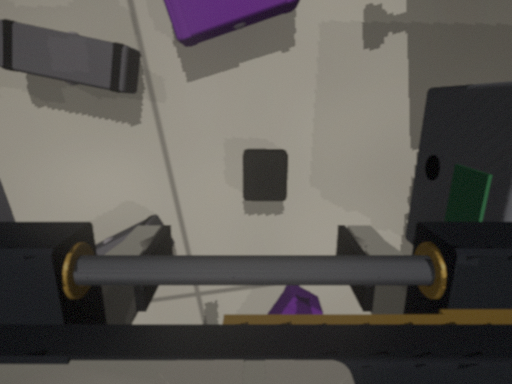

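```bash
python3 - <<'E'
from h import *
im=cv2.imread('pics/scene0.png')[190:330,0:170]
cv2.imwrite('pics/mc.png',cv2.resize(im,None,fx=4.5,fy=4.2,interpolation=cv2.INTER_CUBIC))
im=cv2.imread('pics/w4.png')[:,:,::-1]
s=status.get_state();C=cam('wrist',s)
m=(im.max(2)<50).astype(np.uint8);m[225:]=0
n,l,st,ce=cv2.connectedComponentsWithStats(m)
for i in range(1,n):
    if st[i,4]>300:
        print(st[i],ce[i])
        if 200<ce[i][0]<300:
            c=np.argwhere(l==i)[:,::-1];print(cv2.minAreaRect(c.astype(np.float32)),im[175,265])
for h in(.0,.05,.1,.15): print(h,unproj(C,[(420,200),(430,88)],h).round(3).tolist())
E
```

```text
[241   0  57  25 347] [270.60806916  12.83861671]
((269.9848327636719, 13.331358909606934), (7.4327802658081055, 59.79075622558594), 70.82098388671875) [43 44 39]
[  2  20  12  50 439] [ 7.07972665 44.24373576]
[110  44  13  48 371] [115.62533693  67.53908356]
[124  49  15  44 441] [131.58956916  71.08390023]
[  408    84   104   141 12465] [463.59783394 156.11103089]
[ 249  151   37   49 1023] [269.84066471 176.80254154]
((267.0, 175.0), (48.0, 36.0), 90.0) [43 44 39]
0.0 [[0.46, -0.567, 0.0], [0.574, -0.579, 0.0]]
0.05 [[0.479, -0.543, 0.05], [0.576, -0.553, 0.05]]
0.1 [[0.499, -0.519, 0.1], [0.578, -0.527, 0.1]]
0.15 [[0.518, -0.495, 0.15], [0.581, -0.501, 0.15]]
```

View pics/mc.png

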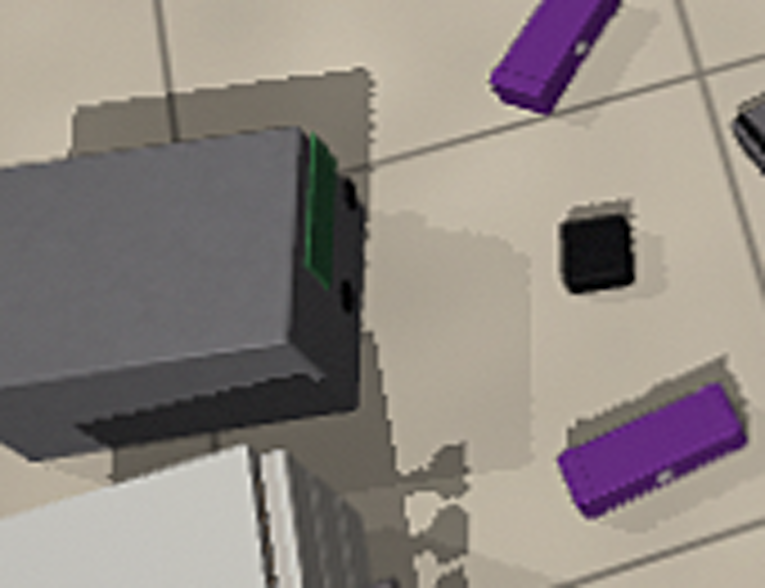

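```bash
python3 - <<'E'
from h import *
C=cam('scene');f=lambda x,y:(x/4.5,190+y/4.2)
print(unproj(C,[f(357,408),f(366,215),f(597,250)],0).round(3).tolist())
for h in (.08,.1,.12,.15): print(h,unproj(C,[f(290,345),f(303,128)],h).round(3).tolist())
# brick mask fit
im=viewer.grab_frame('wrist');
s=status.get_state();W=cam('wrist',s)
import h as H
H.mask=lambda im:(im.max(2)<60)
V=[(W,im)]+[(cam(n),cv2.imread(f'pics/{n}0.png')[:,:,::-1]) for n in('scene','side')]
for v in (V[:1],V[1:],V):
  for k in(-.15,1.42):print(fit(BRICK,.516,-.406,[k,k-.2,k+.2],v,pad=8))
E
```

```text
[[0.575, -0.576, 0.0], [0.428, -0.549, 0.0], [0.509, -0.407, 0.0]]
0.08 [[0.555, -0.587, 0.08], [0.393, -0.559, 0.08]]
0.1 [[0.566, -0.582, 0.1], [0.406, -0.554, 0.1]]
0.12 [[0.576, -0.576, 0.12], [0.419, -0.549, 0.12]]
0.15 [[0.592, -0.567, 0.15], [0.439, -0.541, 0.15]]
(array([ 0.51507264, -0.40536846, -0.19251025]), np.float64(0.1788690896425781))
(array([ 0.516178  , -0.40558648,  1.40887653]), np.float64(0.25191795393145255))
(array([ 0.51545591, -0.40655129, -0.11714798]), np.float64(0.17098195291213772))
(array([ 0.51694227, -0.40408522,  1.44550582]), np.float64(0.24166353816069966))
(array([ 0.5152449 , -0.40661045, -0.18161877]), np.float64(0.1742682732791898))
(array([ 0.5167661 , -0.40376817,  1.45420873]), np.float64(0.24550880777007333))
```

Call:
apply_moves:
  commands:
    - {"dx":-2,"dy":-10,"dz":-30,"spin":-0.9,"hand":0}
    - {"dx":0,"dy":0,"dz":-50,"spin":0,"hand":0}
    - {"dx":0,"dy":0,"dz":-50,"spin":0,"hand":0}
    - {"dx":0,"dy":0,"dz":-25,"spin":0,"hand":0}
    - {"dx":0,"dy":0,"dz":-9,"spin":0,"hand":0}

```text
t: 8.0
eef_pos: [0.5146, -0.4066, 0.184]
ee_rot: [-0.226, 1.568, 2.745]
force: [0.2, -0.1, 0.4]
width: 0.0877
```

```bash
python3 -c "
from h import *
go(.5153,-.4063,.005,80.3)"
```

```text
t 8.00 d [ 0.7  0.3 -1. ] spin 0.1 jaw -99.8 q6 1.77 w 87.7 F [ 0.2 -0.1  0.4] tip 6.0
```

Call:
apply_moves:
  commands:
    - {"dx":0,"dy":0,"dz":0,"spin":0,"hand":0.3}
    - {"dx":0,"dy":0,"dz":0,"spin":0,"hand":0.7}
    - {"dx":0,"dy":0,"dz":0,"spin":0,"hand":0.7}
    - {"dx":0,"dy":0,"dz":0,"spin":0,"hand":0.7}
    - {"dx":0,"dy":0,"dz":0,"spin":0,"hand":0.7}

```text
t: 8.62
eef_pos: [0.5149, -0.4072, 0.1861]
ee_rot: [2.919, 1.57, -0.394]
force: [-0.4, 0.7, 3.0]
width: 0.0443
```

Call:
apply_moves:
  commands:
    - {"dx":0,"dy":0,"dz":0,"spin":0,"hand":0.7}
    - {"dx":0,"dy":0,"dz":30,"spin":0,"hand":0.7}
    - {"dx":0,"dy":0,"dz":50,"spin":0,"hand":0.7}
    - {"dx":0,"dy":0,"dz":30,"spin":0,"hand":0.7}
    - {"dx":0,"dy":0,"dz":0,"spin":0,"hand":0.7}

```text
t: 9.25
eef_pos: [0.5155, -0.4076, 0.2986]
ee_rot: [2.861, 1.566, -0.452]
force: [0.3, 0.6, -1.4]
width: 0.0437
```

```bash
python3 -c "
from h import *
go(.648,.0596,.010,89.1)"
```

```text
t 9.25 d [ 132.5  467.2 -110.6] spin 8.91 jaw -99.81 q6 1.77 w 43.7 F [ 0.3  0.6 -1.4] tip 120.6
```

Call:
apply_moves:
  commands:
    - {"dx":14.7,"dy":52,"dz":0,"spin":1,"hand":0.7}
    - {"dx":14.7,"dy":52,"dz":0,"spin":1,"hand":0.7}
    - {"dx":14.7,"dy":52,"dz":0,"spin":1,"hand":0.7}
    - {"dx":14.7,"dy":52,"dz":0,"spin":1,"hand":0.7}
    - {"dx":14.7,"dy":52,"dz":0,"spin":1,"hand":0.7}

```text
t: 9.88
eef_pos: [0.5882, -0.1454, 0.2944]
ee_rot: [0.001, 1.569, 3.058]
force: [1.7, -0.7, -0.8]
width: 0.0438
```

Call:
apply_moves:
  commands:
    - {"dx":14.7,"dy":52,"dz":0,"spin":1,"hand":0.7}
    - {"dx":14.7,"dy":52,"dz":0,"spin":1,"hand":0.7}
    - {"dx":14.7,"dy":52,"dz":0,"spin":1,"hand":0.7}
    - {"dx":14.7,"dy":51,"dz":0,"spin":1,"hand":0.7}
    - {"dx":0,"dy":0,"dz":0,"spin":0,"hand":0.7}

```text
t: 10.5
eef_pos: [0.6476, 0.0632, 0.2939]
ee_rot: [0.181, 1.569, -2.972]
force: [-0.6, -0.7, -1.8]
width: 0.044
```

Call:
apply_moves:
  commands:
    - {"dx":0,"dy":0,"dz":-30,"spin":0,"hand":0.7}
    - {"dx":0,"dy":0,"dz":-35,"spin":0,"hand":0.7}
    - {"dx":0,"dy":0,"dz":-25,"spin":0,"hand":0.7}
    - {"dx":0,"dy":0,"dz":-10,"spin":0,"hand":0.7}
    - {"dx":0,"dy":0,"dz":0,"spin":0,"hand":0.7}

```text
t: 11.12
eef_pos: [0.6469, 0.0593, 0.1949]
ee_rot: [0.402, 1.569, -2.755]
force: [-0.1, 0.4, -0.8]
width: 0.0435
```

```bash
python3 -c "
from h import *
go(.648,.0596,.010,89.1)"
```

```text
t 11.12 d [ 1.1  0.3 -6.9] spin -0.05 jaw -90.85 q6 1.16 w 43.5 F [-0.1  0.4 -0.8] tip 16.9
```

Call:
apply_moves:
  commands:
    - {"dx":1,"dy":0,"dz":-4,"spin":0,"hand":0.7}
    - {"dx":0,"dy":0,"dz":-2,"spin":0,"hand":0.7}
    - {"dx":0,"dy":0,"dz":0,"spin":0,"hand":0.4}
    - {"dx":0,"dy":0,"dz":0,"spin":0,"hand":0.3}
    - {"dx":0,"dy":0,"dz":0,"spin":0,"hand":0.3}

```text
t: 11.75
eef_pos: [0.6482, 0.0599, 0.19]
ee_rot: [-2.81, 1.57, 0.318]
force: [0.3, 1.1, -0.1]
width: 0.0603
```

Call:
apply_moves:
  commands:
    - {"dx":0,"dy":0,"dz":0,"spin":0,"hand":0.3}
    - {"dx":0,"dy":0,"dz":30,"spin":0,"hand":0.3}
    - {"dx":0,"dy":0,"dz":50,"spin":0,"hand":0.3}
    - {"dx":-30,"dy":-40,"dz":40,"spin":0,"hand":0.5}
    - {"dx":-20,"dy":-60,"dz":0,"spin":0,"hand":0.5}

```text
t: 12.38
eef_pos: [0.5995, -0.0383, 0.3126]
ee_rot: [-2.979, 1.564, 0.151]
force: [0.7, 0.1, -0.5]
width: 0.0472
```

Call:
apply_moves:
  commands:
    - {"dx":0,"dy":-10,"dz":0,"spin":0,"hand":0.5}
    - {"dx":0,"dy":0,"dz":0,"spin":0,"hand":0.5}
    - {"dx":0,"dy":0,"dz":0,"spin":0,"hand":0.5}
    - {"dx":0,"dy":0,"dz":0,"spin":0,"hand":0.5}
    - {"dx":0,"dy":0,"dz":0,"spin":0,"hand":0.5}

```text
t: 13.0
eef_pos: [0.5994, -0.0478, 0.3084]
ee_rot: [0.271, 1.57, -2.884]
force: [0.2, 1.1, -0.4]
width: 0.0441
```

```bash
python3 -c "
from h import *
s,im=snap('wrist','w5.png')
C=cam('wrist',s)
go(.597,-.06,.046,89.1)
for p in [(.0,-.063,.071),(-.026,-.063,.071),(.026,-.063,.071),(-.04,.063,.024),(.052,.063,.03)]:
    a=-.0157;q=[.5951+np.cos(a)*p[0]-np.sin(a)*p[1],-.0026+np.sin(a)*p[0]+np.cos(a)*p[1],p[2]]; print(p,q,proj(C,q))
"
```

```text
t 13.05 d [ -2.3 -12.1 -84.4] spin -0.12 jaw -90.78 q6 1.31 w 44.0 F [-0.1  0.  -0.3] tip 130.4
(0.0, -0.063, 0.071) [np.float64(0.5941109406333757), np.float64(-0.06559223572448666), 0.071] [[279.41984765 212.25501469]]
(-0.026, -0.063, 0.071) [np.float64(0.5681141449375557), np.float64(-0.06518405249381631), 0.071] [[278.55847388 245.58238268]]
(0.026, -0.063, 0.071) [np.float64(0.6201077363291956), np.float64(-0.066000418955157), 0.071] [[280.33429874 176.83096191]]
(-0.04, 0.063, 0.024) [np.float64(0.5560939890653629), np.float64(0.06102020992551795), 0.024] [[132.6672614  236.60061136]]
(0.052, 0.063, 0.03) [np.float64(0.648082650758264), np.float64(0.059575869263145974), 0.03] [[118.51480624 132.64677154]]
```

View pics/w5.png

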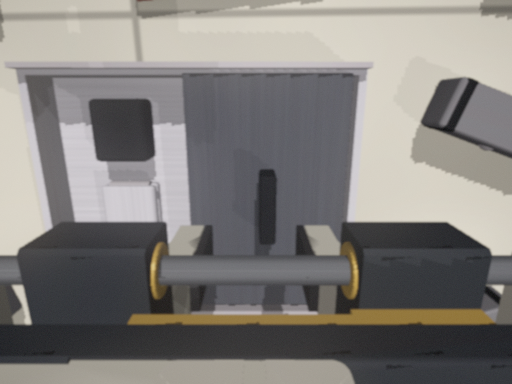

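```bash
python3 -c "
from h import *
s=status.get_state();C=cam('wrist',s)
p=unproj(C,[(267,208)],.071)[0];print(p);go(.596,p[1],.047,89.1)
"
```

```text
[ 0.59735597 -0.05684133  0.071     ]
t 13.05 d [ -3.3  -8.9 -83.4] spin -0.12 jaw -90.78 q6 1.31 w 44.0 F [-0.1  0.  -0.3] tip 130.4
```

Call:
apply_moves:
  commands:
    - {"dx":-2,"dy":-9,"dz":0,"spin":0,"hand":0.4}
    - {"dx":0,"dy":0,"dz":-35,"spin":0,"hand":0.4}
    - {"dx":0,"dy":0,"dz":-30,"spin":0,"hand":0.4}
    - {"dx":0,"dy":0,"dz":-17,"spin":0,"hand":0.4}
    - {"dx":0,"dy":0,"dz":0,"spin":0,"hand":0.4}
  grip_force: 20

```text
t: 13.68
eef_pos: [0.5968, -0.0578, 0.2257]
ee_rot: [0.254, 1.568, -2.902]
force: [1.1, 0.2, 0.1]
width: 0.0524
```

Call:
apply_moves:
  commands:
    - {"dx":0,"dy":0,"dz":0,"spin":0,"hand":1}
    - {"dx":0,"dy":0,"dz":0,"spin":0,"hand":1}
    - {"dx":0,"dy":0,"dz":0,"spin":0,"hand":1}
    - {"dx":0,"dy":0,"dz":0,"spin":0,"hand":1}
    - {"dx":0,"dy":0,"dz":0,"spin":0,"hand":1}

```text
t: 14.3
eef_pos: [0.5971, -0.0575, 0.227]
ee_rot: [-3.089, 1.57, 0.039]
force: [-1.1, 0.2, 1.1]
width: 0.0119
```

```bash
python3 -c "
from h import *
go(.596,.0604,.047,89.1)
"
```

```text
t 14.30 d [ -1.1 117.9  -2. ] spin -0.08 jaw -90.82 q6 1.33 w 11.9 F [-1.1  0.2  1.1] tip 49.0
```

Call:
apply_moves:
  commands:
    - {"dx":0.4,"dy":25,"dz":0,"spin":0,"hand":1}
    - {"dx":0.5,"dy":30,"dz":0,"spin":0,"hand":1}
    - {"dx":0.5,"dy":30,"dz":0,"spin":0,"hand":1}
    - {"dx":0.3,"dy":20,"dz":0,"spin":0,"hand":1}
    - {"dx":0.1,"dy":8,"dz":0,"spin":0,"hand":1}

```text
t: 14.92
eef_pos: [0.5988, 0.0563, 0.2269]
ee_rot: [0.934, 1.571, -2.221]
force: [-3.3, -2.6, 4.5]
width: 0.0117
```

Call:
apply_moves:
  commands:
    - {"dx":0,"dy":3,"dz":0,"spin":0,"hand":1}
    - {"dx":0,"dy":2,"dz":0,"spin":0,"hand":1}
    - {"dx":0,"dy":0,"dz":0,"spin":0,"hand":1}
    - {"dx":0,"dy":0,"dz":0,"spin":0,"hand":1}
    - {"dx":0,"dy":0,"dz":0,"spin":0,"hand":1}

```text
t: 15.55
eef_pos: [0.5988, 0.0601, 0.2269]
ee_rot: [-1.508, 1.57, 1.619]
force: [-3.6, 1.6, 6.1]
width: 0.0118
```

```bash
python3 -c "
from h import *
go(.596,.0604,.047,89.1)
"
```

```text
t 15.55 d [-2.8  0.3 -1.9] spin -0.04 jaw -90.86 q6 1.13 w 11.8 F [-3.6  1.6  6.1] tip 48.9
```

Call:
apply_moves:
  commands:
    - {"dx":0,"dy":1.5,"dz":0,"spin":0,"hand":1}
    - {"dx":0,"dy":1.5,"dz":0,"spin":0,"hand":1}
    - {"dx":0,"dy":0,"dz":0,"spin":0,"hand":1}
    - {"dx":0,"dy":0,"dz":0,"spin":0,"hand":1}
    - {"dx":0,"dy":0,"dz":0,"spin":0,"hand":1}

```text
t: 16.18
eef_pos: [0.5989, 0.0615, 0.2269]
ee_rot: [1.246, 1.568, -1.911]
force: [-0.1, -10.2, 5.0]
width: 0.0118
```

```bash
python3 -c "
from h import *
go(.596,.0604,.047,89.1)
"
```

```text
t 16.18 d [-2.9 -1.1 -1.9] spin -0.03 jaw -90.87 q6 1.13 w 11.8 F [ -0.1 -10.2   5. ] tip 48.9
```

Call:
apply_moves:
  commands:
    - {"dx":0,"dy":1,"dz":0,"spin":0,"hand":1}
    - {"dx":0,"dy":0,"dz":0,"spin":0,"hand":1}
    - {"dx":0,"dy":0,"dz":0,"spin":0,"hand":1}
    - {"dx":0,"dy":0,"dz":0,"spin":0,"hand":0.5}
    - {"dx":0,"dy":0,"dz":0,"spin":0,"hand":0.5}

```text
t: 16.8
eef_pos: [0.599, 0.0643, 0.2264]
ee_rot: [-1.992, 1.57, 1.135]
force: [-0.1, 0.2, 0.4]
width: 0.0267
```

Call:
apply_moves:
  commands:
    - {"dx":0,"dy":0,"dz":0,"spin":0,"hand":0.5}
    - {"dx":0,"dy":0,"dz":40,"spin":0,"hand":0.5}
    - {"dx":0,"dy":0,"dz":60,"spin":0,"hand":0.5}
    - {"dx":0,"dy":-30,"dz":40,"spin":0,"hand":0.5}
    - {"dx":0,"dy":-30,"dz":0,"spin":0,"hand":0.3}

```text
t: 17.42
eef_pos: [0.5998, 0.0046, 0.371]
ee_rot: [-2.888, 1.563, 0.241]
force: [0.0, -0.1, -0.6]
width: 0.0495
```

```bash
python3 - <<'E'
from h import *
s,im=snap('wrist','w6.png')
go(.6,0,.2,90)
V=views()
Y=np.arange(0,3.1,.4)
for n,P,x,y in [('c1',CASE,.4534,-.2397),('c2',CASE,.4745,.250),('c3',CASE,.621,.265),('c4',CASE,.650,-.2504)]:
    for v in V: 
        print(n,fit(P,x,y,Y,[v],pad=3))
E
```

```text
t 17.48 d [ 1.1 -1.9  9.1] spin 0.83 jaw -90.83 q6 1.23 w 53.1 F [-1.1 -2.5 -0.4] tip 190.9
c1 (array([ 0.45466695, -0.24014667,  1.90257418]), np.float64(0.09517654361558403))
c1 (array([ 0.45245014, -0.23990976,  1.87850906]), np.float64(0.08237833993701107))
c2 (array([0.47592315, 0.24489535, 1.80695462]), np.float64(0.24422333989357822))
c2 (array([0.47372659, 0.25063899, 1.80456455]), np.float64(0.12141569719809929))
c3 (array([0.62166686, 0.2645208 , 1.3235146 ]), np.float64(0.1125891265597148))
c3 (array([ 0.66012136,  0.27998087, -0.35463425]), np.float64(0.4464008859357697))
c4 (array([ 0.65101464, -0.25114649,  1.23125564]), np.float64(0.09323545510158086))
c4 (array([ 0.64939385, -0.25005111,  1.20671894]), np.float64(0.09138425519461515))
```

View pics/w6.png

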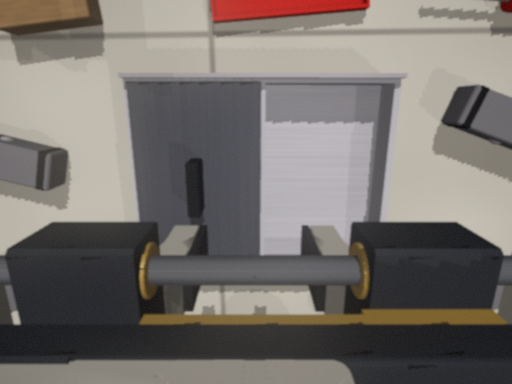

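View pics/scL.png

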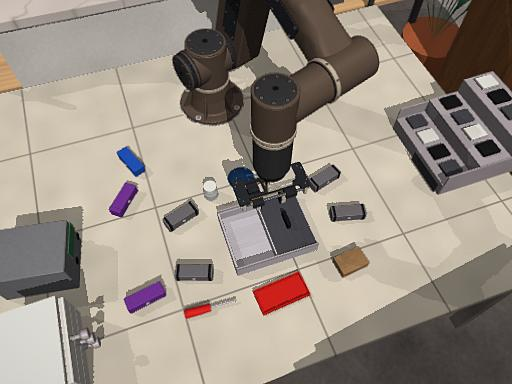

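Call:
apply_moves:
  commands:
    - {"dx":7,"dy":-35,"dz":5,"spin":10,"hand":0.1}
    - {"dx":7,"dy":-35,"dz":5,"spin":10,"hand":0.1}
    - {"dx":7,"dy":-35,"dz":0,"spin":10,"hand":0.1}
    - {"dx":7,"dy":-35,"dz":0,"spin":10,"hand":0.1}
    - {"dx":7,"dy":-35,"dz":0,"spin":10,"hand":0.1}

```text
t: 18.2
eef_pos: [0.6344, -0.1707, 0.3759]
ee_rot: [-1.106, 1.57, 2.901]
force: [0.7, -0.8, 0.5]
width: 0.0787
```

Call:
apply_moves:
  commands:
    - {"dx":8,"dy":-35,"dz":0,"spin":10,"hand":0.1}
    - {"dx":8,"dy":-43,"dz":0,"spin":10,"hand":0.1}
    - {"dx":0,"dy":0,"dz":0,"spin":0,"hand":0.1}
    - {"dx":0,"dy":0,"dz":0,"spin":0,"hand":0.1}
    - {"dx":0,"dy":0,"dz":0,"spin":0,"hand":0.1}

```text
t: 18.82
eef_pos: [0.6501, -0.2473, 0.3766]
ee_rot: [-2.01, 1.571, 2.34]
force: [1.0, -1.1, 0.0]
width: 0.079
```

```bash
python3 - <<'E'
from h import *
s,im=snap('wrist','w7.png')
C=cam('wrist',s)
f,c=fit(CASE,.650,-.2505,[1.21,1.1,1.3],[(C,im)]);print(f,c)
go(f[0],f[1],.011,np.degrees(f[2])+90)
E
```

```text
[ 0.64997187 -0.25030377  1.21456525] 0.05919317338366783
t 18.88 d [-1.000e-01 -3.000e+00 -1.878e+02] spin 0.38 jaw -20.79 q6 2.86 w 79.2 F [ 0.1  0.4 -0.1] tip 198.8
```

View pics/w7.png

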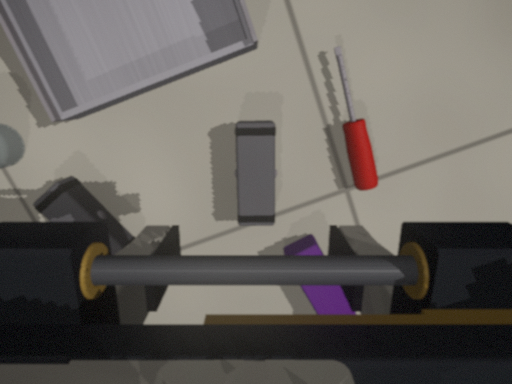

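Call:
apply_moves:
  commands:
    - {"dx":0,"dy":-3,"dz":-35,"spin":0.3,"hand":0.1}
    - {"dx":0,"dy":0,"dz":-50,"spin":0,"hand":0.1}
    - {"dx":0,"dy":0,"dz":-50,"spin":0,"hand":0.1}
    - {"dx":0,"dy":0,"dz":-35,"spin":0,"hand":0.1}
    - {"dx":0,"dy":0,"dz":-14,"spin":0,"hand":0.1}
  grip_force: 20

```text
t: 19.5
eef_pos: [0.6493, -0.2506, 0.1906]
ee_rot: [-1.368, 1.568, 2.986]
force: [1.0, -0.4, 0.6]
width: 0.079
```

```bash
python3 - <<'E'
from h import *
go(.650,-.2503,.011,69.6+90)
E
```

```text
t 19.50 d [ 0.7  0.3 -1.6] spin 0.1 jaw -20.5 q6 2.87 w 79.0 F [ 1.  -0.4  0.6] tip 12.6
```

Call:
apply_moves:
  commands:
    - {"dx":0,"dy":0,"dz":-2,"spin":0,"hand":0.3}
    - {"dx":0,"dy":0,"dz":0,"spin":0,"hand":0.3}
    - {"dx":0,"dy":0,"dz":0,"spin":0,"hand":0.3}
    - {"dx":0,"dy":0,"dz":0,"spin":0,"hand":0.35}
    - {"dx":0,"dy":0,"dz":0,"spin":0,"hand":0.35}

```text
t: 20.12
eef_pos: [0.65, -0.2516, 0.1912]
ee_rot: [1.798, 1.57, -0.132]
force: [0.3, -0.3, -0.7]
width: 0.0569
```

```bash
python3 - <<'E'
from h import *
go(.650,-.2503,.011,69.6+90)
E
```

```text
t 20.12 d [ 0.   1.3 -2.2] spin 0.13 jaw -20.53 q6 2.87 w 56.9 F [ 0.3 -0.3 -0.7] tip 13.2
```

Call:
apply_moves:
  commands:
    - {"dx":0,"dy":1,"dz":-2,"spin":0,"hand":0.35}
    - {"dx":0,"dy":0,"dz":0,"spin":0,"hand":0.7}
    - {"dx":0,"dy":0,"dz":0,"spin":0,"hand":0.7}
    - {"dx":0,"dy":0,"dz":0,"spin":0,"hand":0.7}
    - {"dx":0,"dy":0,"dz":0,"spin":0,"hand":0.7}

```text
t: 20.75
eef_pos: [0.65, -0.2505, 0.1886]
ee_rot: [2.065, 1.571, 0.136]
force: [1.3, 0.4, -1.6]
width: 0.0443
```

Call:
apply_moves:
  commands:
    - {"dx":0,"dy":0,"dz":20,"spin":0,"hand":0.7}
    - {"dx":0,"dy":0,"dz":30,"spin":0,"hand":0.7}
    - {"dx":0,"dy":0,"dz":40,"spin":0,"hand":0.7}
    - {"dx":0,"dy":0,"dz":40,"spin":0,"hand":0.7}
    - {"dx":0,"dy":0,"dz":0,"spin":0,"hand":0.7}

```text
t: 21.38
eef_pos: [0.6506, -0.2507, 0.3241]
ee_rot: [1.742, 1.563, -0.187]
force: [0.5, -0.0, -4.9]
width: 0.0444
```

```bash
python3 - <<'E'
from h import *
go(.650,-.2503,.011,69.6+90)
snap('wrist','w8.png')
snap('scene','s8.png')
_,im=snap('side','d8.png')
E
```

```text
t 21.38 d [  -0.6    0.4 -135.1] spin 0.11 jaw -20.51 q6 2.87 w 44.4 F [ 0.5 -0.  -4.9] tip 146.1
```

View pics/w8.png

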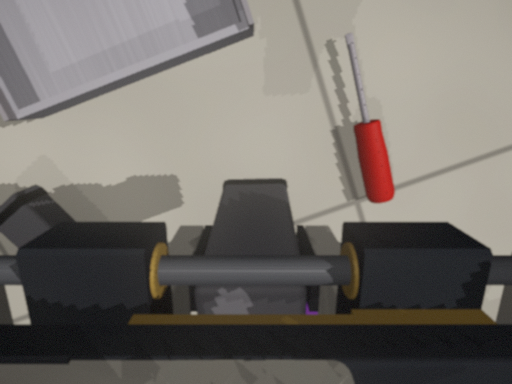

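View pics/d8.png

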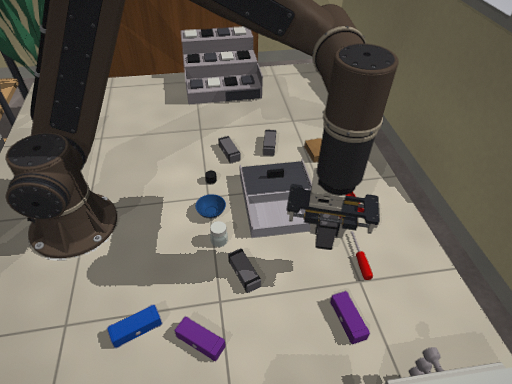

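```bash
cat >> h.py <<'E'
def tilt_pred(s,off=.167,angs=range(-90,91,15)):
    """predict wrist pixels of case face corners; angle: end toward camera side (−tool z) raised by ang deg"""
    C=cam('wrist',s);Rm=R.from_euler('xyz',s['ee_rot']).as_matrix()
    for a in angs:
        t=np.radians(a)
        L=np.array([-np.sin(t),0,-np.cos(t)]) # tool: x fwd(down); toward -z and up(-x)
        N=np.array([-np.cos(t),0,np.sin(t)])  # top-face normal
        P=[]
        for e in(1,-1):
            for n in(1,-1):
                p=np.array([off,.02,0])+L*.055*e+N*.017*n
                P.append(s['eef_pos']+Rm@p)
        print(a,proj(C,P).round(0).astype(int).tolist())
E
python3 - <<'E'
from h import *
tilt_pred(status.get_state())
im=cv2.imread('pics/d8.png')[180:260,270:390];cv2.imwrite('pics/d8c.png',cv2.resize(im,None,fx=6,fy=6,interpolation=cv2.INTER_CUBIC))
E
```

```text
-90 [[285, 189], [284, 238], [317, 280], [312, 366]]
-75 [[287, 171], [284, 216], [316, 324], [307, 382]]
-60 [[289, 155], [285, 195], [313, 358], [302, 385]]
-45 [[292, 142], [286, 176], [309, 379], [298, 378]]
-30 [[295, 135], [288, 159], [304, 385], [294, 363]]
-15 [[300, 136], [291, 146], [299, 381], [291, 344]]
0 [[304, 146], [294, 137], [295, 368], [288, 322]]
15 [[309, 168], [298, 135], [291, 350], [286, 300]]
30 [[313, 202], [303, 142], [289, 329], [285, 276]]
45 [[316, 246], [308, 160], [287, 306], [284, 254]]
60 [[317, 293], [312, 191], [285, 283], [284, 231]]
75 [[315, 335], [316, 233], [284, 260], [284, 210]]
90 [[312, 366], [317, 280], [284, 238], [285, 189]]
```

View pics/d8c.png

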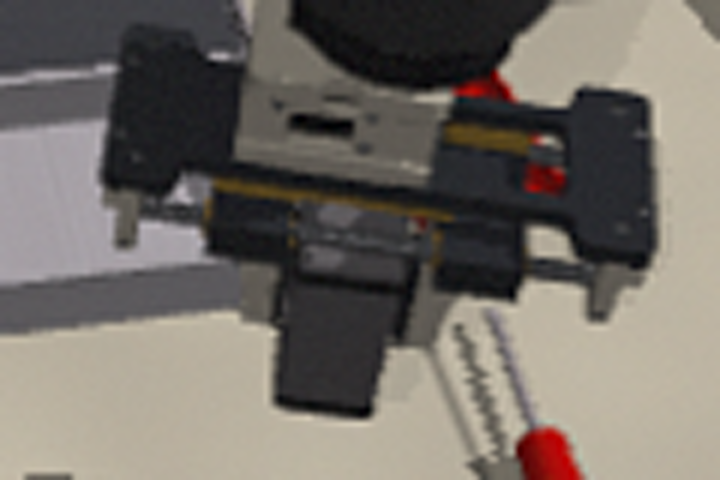

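Call:
apply_moves:
  commands:
    - {"dx":-15.6,"dy":23.3,"dz":0,"spin":-8.8,"hand":0.7}
    - {"dx":-15.6,"dy":23.3,"dz":0,"spin":-8.8,"hand":0.7}
    - {"dx":-15.6,"dy":23.3,"dz":0,"spin":-8.8,"hand":0.7}
    - {"dx":-15.6,"dy":23.3,"dz":0,"spin":-8.8,"hand":0.7}
    - {"dx":-15.6,"dy":23.3,"dz":0,"spin":-8.8,"hand":0.7}
  grip_force: 13

```text
t: 22.15
eef_pos: [0.5707, -0.1333, 0.317]
ee_rot: [-0.467, 1.567, 3.114]
force: [-0.1, -0.9, -4.8]
width: 0.0443
```

Call:
apply_moves:
  commands:
    - {"dx":-15.6,"dy":23.3,"dz":0,"spin":-8.8,"hand":0.7}
    - {"dx":-15.6,"dy":23.3,"dz":0,"spin":-8.8,"hand":0.7}
    - {"dx":-15.6,"dy":23.3,"dz":0,"spin":-8.8,"hand":0.7}
    - {"dx":0,"dy":0,"dz":0,"spin":0,"hand":0.7}
    - {"dx":0,"dy":0,"dz":0,"spin":0,"hand":0.7}

```text
t: 22.78
eef_pos: [0.5251, -0.0641, 0.3181]
ee_rot: [0.306, 1.57, -2.85]
force: [0.8, -1.0, -4.3]
width: 0.0449
```

```bash
cat >> h.py <<'E'
def slot(u):
    a=-.0155;return .5941+np.cos(a)*u,-.0650+np.sin(a)*u
E
python3 - <<'E'
from h import *
s,im=snap('wrist','w9.png')
go(*slot(-.068),.0525,89.1)
tilt_pred(s,.1714,range(-110,-60,5))
E
```

```text
t 22.82 d [  0.9   0.4 -87.7] spin -0.04 jaw -90.86 q6 1.31 w 44.7 F [ 0.2  0.8 -3.9] tip 140.2
-110 [[284, 214], [284, 264], [312, 212], [314, 312]]
-105 [[284, 207], [284, 256], [313, 226], [313, 325]]
-100 [[284, 200], [283, 249], [314, 241], [312, 336]]
-95 [[284, 193], [283, 241], [314, 256], [311, 346]]
-90 [[285, 187], [283, 234], [315, 271], [310, 355]]
-85 [[285, 180], [283, 227], [314, 286], [308, 362]]
-80 [[286, 174], [283, 220], [314, 301], [307, 367]]
-75 [[286, 168], [284, 213], [314, 314], [305, 371]]
-70 [[287, 163], [284, 206], [313, 327], [304, 374]]
-65 [[287, 157], [284, 199], [312, 338], [302, 375]]
```

View pics/w9.png

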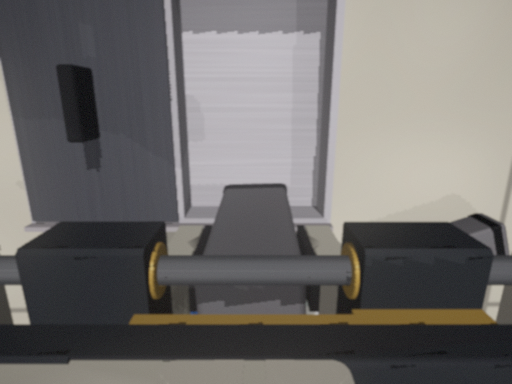

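Call:
apply_moves:
  commands:
    - {"dx":1,"dy":0,"dz":-25,"spin":0,"hand":0.7}
    - {"dx":0,"dy":0,"dz":-30,"spin":0,"hand":0.7}
    - {"dx":0,"dy":0,"dz":-15,"spin":0,"hand":0.7}
    - {"dx":0,"dy":0,"dz":-8,"spin":0,"hand":0.7}
    - {"dx":0,"dy":0,"dz":-4,"spin":0,"hand":0.7}

```text
t: 23.45
eef_pos: [0.5265, -0.0643, 0.2367]
ee_rot: [2.63, 1.57, -0.528]
force: [-0.1, -0.0, -3.4]
width: 0.0445
```

Call:
apply_moves:
  commands:
    - {"dx":0,"dy":0,"dz":-2,"spin":0,"hand":0.7}
    - {"dx":0,"dy":0,"dz":0,"spin":0,"hand":0.7}
    - {"dx":0,"dy":0,"dz":-1,"spin":0,"hand":0.7}
    - {"dx":0,"dy":0,"dz":0,"spin":0,"hand":0.7}
    - {"dx":0,"dy":0,"dz":0,"spin":0,"hand":0.7}

```text
t: 24.08
eef_pos: [0.5263, -0.0641, 0.234]
ee_rot: [-3.02, 1.57, 0.106]
force: [0.1, -0.1, -3.6]
width: 0.0447
```

```bash
python3 - <<'E'
from h import *
go(*slot(-.068),.0525,89.1)
E
```

```text
t 24.07 d [-0.2  0.1 -3.5] spin 0.02 jaw -90.92 q6 1.31 w 44.7 F [ 0.1 -0.1 -3.6] tip 56.0
```

Still hanging (−3.6 N). Lower on.

Call:
apply_moves:
  commands:
    - {"dx":0,"dy":0,"dz":-2,"spin":0,"hand":0.7}
    - {"dx":0,"dy":0,"dz":-1,"spin":0,"hand":0.7}
    - {"dx":0,"dy":0,"dz":0,"spin":0,"hand":0.7}
    - {"dx":0,"dy":0,"dz":-1,"spin":0,"hand":0.7}
    - {"dx":0,"dy":0,"dz":0,"spin":0,"hand":0.7}

```text
t: 24.7
eef_pos: [0.5277, -0.0648, 0.2322]
ee_rot: [2.867, 1.566, -0.289]
force: [0.3, -6.1, 13.2]
width: 0.0446
```

```bash
python3 - <<'E'
from h import *
go(*slot(-.068),.0525,89.1)
E
```

```text
t 24.70 d [-1.6  0.8 -1.7] spin -0.07 jaw -90.83 q6 1.31 w 44.6 F [ 0.3 -6.1 13.2] tip 54.2
```

Call:
apply_moves:
  commands:
    - {"dx":0,"dy":0,"dz":1,"spin":0,"hand":0.7}
    - {"dx":0,"dy":0,"dz":0,"spin":0,"hand":0.4}
    - {"dx":0,"dy":0,"dz":0,"spin":0,"hand":0.3}
    - {"dx":0,"dy":0,"dz":0,"spin":0,"hand":0.3}
    - {"dx":0,"dy":0,"dz":0,"spin":0,"hand":0.3}

```text
t: 25.32
eef_pos: [0.526, -0.064, 0.2305]
ee_rot: [0.072, 1.57, -3.085]
force: [0.2, -0.6, 0.3]
width: 0.0617
```

Call:
apply_moves:
  commands:
    - {"dx":0,"dy":0,"dz":10,"spin":0,"hand":0.3}
    - {"dx":0,"dy":0,"dz":30,"spin":0,"hand":0.3}
    - {"dx":0,"dy":0,"dz":50,"spin":0,"hand":0.3}
    - {"dx":0,"dy":0,"dz":40,"spin":0,"hand":0.2}
    - {"dx":0,"dy":0,"dz":30,"spin":0,"hand":0.1}

```text
t: 25.95
eef_pos: [0.526, -0.0642, 0.3936]
ee_rot: [-2.979, 1.568, 0.146]
force: [0.4, 0.3, -1.0]
width: 0.075
```

```bash
python3 - <<'E'
from h import *
go(.4536,-.240,.2,np.degrees(1.885)+90)
snap('scene','s10.png')
_,im=snap('side','d10.png')
a=cv2.imread('pics/s10.png')[130:330,130:390];b=cv2.imread('pics/d10.png')[120:320,180:400]
cv2.imwrite('pics/m10.png',np.hstack([cv2.resize(a,(400,400),interpolation=cv2.INTER_CUBIC),cv2.resize(b,(400,400),interpolation=cv2.INTER_CUBIC)]))
E
```

```text
t 25.95 d [ -72.4 -175.8  -15.6] spin -71.08 jaw -90.92 q6 1.31 w 75.0 F [ 0.4  0.3 -1. ] tip 215.6
```

View pics/m10.png

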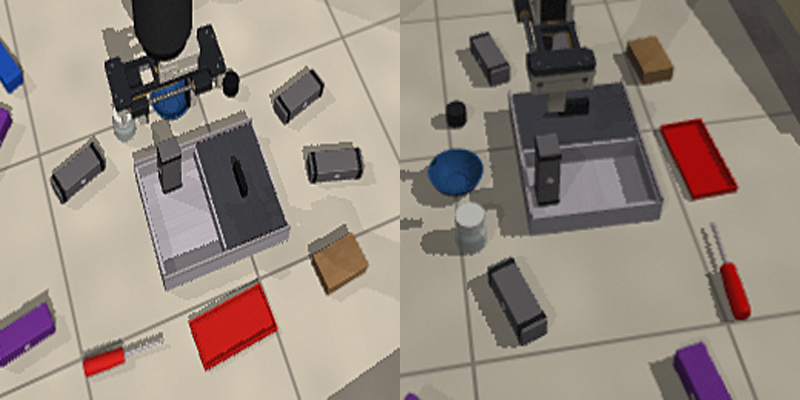

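Call:
apply_moves:
  commands:
    - {"dx":-9,"dy":-22,"dz":0,"spin":-8.9,"hand":0.1}
    - {"dx":-9,"dy":-22,"dz":0,"spin":-8.9,"hand":0.1}
    - {"dx":-9,"dy":-22,"dz":0,"spin":-8.9,"hand":0.1}
    - {"dx":-9,"dy":-22,"dz":0,"spin":-8.9,"hand":0.1}
    - {"dx":-9,"dy":-22,"dz":0,"spin":-8.9,"hand":0.1}
  grip_force: 20

```text
t: 26.68
eef_pos: [0.4805, -0.1748, 0.3907]
ee_rot: [0.448, 1.571, 2.792]
force: [-0.1, -0.2, 0.1]
width: 0.0788
```

Call:
apply_moves:
  commands:
    - {"dx":-9,"dy":-22,"dz":-5,"spin":-8.9,"hand":0.1}
    - {"dx":-9,"dy":-22,"dz":-5,"spin":-8.9,"hand":0.1}
    - {"dx":-9,"dy":-22,"dz":-6,"spin":-8.9,"hand":0.1}
    - {"dx":0,"dy":0,"dz":0,"spin":0,"hand":0.1}
    - {"dx":0,"dy":0,"dz":0,"spin":0,"hand":0.1}

```text
t: 27.3
eef_pos: [0.4541, -0.24, 0.3748]
ee_rot: [-1.532, 1.571, 0.352]
force: [-0.3, -0.5, -0.0]
width: 0.0787
```

```bash
python3 - <<'E'
from h import *
s,im=snap('wrist','w11.png')
C=cam('wrist',s)
f,c=fit(CASE,.4535,-.240,[1.885,1.8,2.],[(C,im)]);print(f,c)
go(f[0],f[1],.0105,np.degrees(f[2])+90)
E
```

```text
[ 0.45320378 -0.23862438  1.89521566] 0.05666030710377739
t 27.35 d [  -1.1    1.2 -186.4] spin 0.6 jaw -162.01 q6 0.42 w 78.7 F [-0.   0.1  0.4] tip 196.9
```

View pics/w11.png

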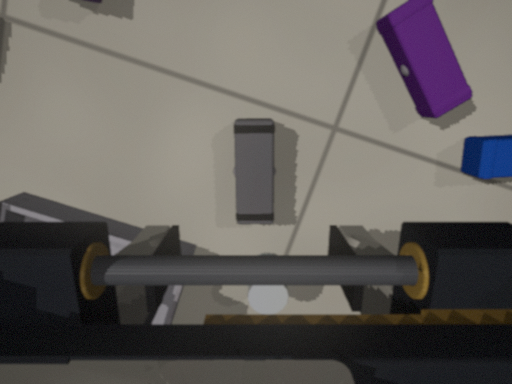

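Call:
apply_moves:
  commands:
    - {"dx":-1,"dy":1.2,"dz":-35,"spin":0.6,"hand":0.1}
    - {"dx":0,"dy":0,"dz":-50,"spin":0,"hand":0.1}
    - {"dx":0,"dy":0,"dz":-50,"spin":0,"hand":0.2}
    - {"dx":0,"dy":0,"dz":-35,"spin":0,"hand":0.3}
    - {"dx":0,"dy":0,"dz":-14,"spin":0,"hand":0.3}

```text
t: 27.98
eef_pos: [0.453, -0.2383, 0.1891]
ee_rot: [1.117, 1.568, 3.012]
force: [-0.5, 0.1, 0.3]
width: 0.0622
```

Call:
apply_moves:
  commands:
    - {"dx":0,"dy":0,"dz":-2,"spin":0,"hand":0.35}
    - {"dx":0,"dy":0,"dz":0,"spin":0,"hand":0.35}
    - {"dx":0,"dy":0,"dz":0,"spin":0,"hand":0.35}
    - {"dx":0,"dy":0,"dz":0,"spin":0,"hand":0.35}
    - {"dx":0,"dy":0,"dz":0,"spin":0,"hand":0.35}

```text
t: 28.6
eef_pos: [0.4532, -0.239, 0.1892]
ee_rot: [-2.018, 1.57, -0.125]
force: [-0.3, 0.4, -0.4]
width: 0.0566
```

```bash
python3 - <<'E'
from h import *
go(.4532,-.2388,.0105,180+18.5)
E
```

```text
t 28.60 d [ 0.   0.2 -0.7] spin 0.03 jaw -161.53 q6 0.42 w 56.6 F [-0.3  0.4 -0.4] tip 11.2
```

Call:
apply_moves:
  commands:
    - {"dx":0,"dy":0,"dz":-0.5,"spin":0,"hand":0.7}
    - {"dx":0,"dy":0,"dz":0,"spin":0,"hand":0.7}
    - {"dx":0,"dy":0,"dz":0,"spin":0,"hand":0.7}
    - {"dx":0,"dy":0,"dz":0,"spin":0,"hand":0.7}
    - {"dx":0,"dy":0,"dz":0,"spin":0,"hand":0.7}

```text
t: 29.22
eef_pos: [0.4532, -0.2389, 0.1882]
ee_rot: [2.885, 1.571, -1.505]
force: [-0.2, -0.0, 0.9]
width: 0.0442
```

Call:
apply_moves:
  commands:
    - {"dx":0,"dy":0,"dz":20,"spin":0,"hand":0.7}
    - {"dx":0,"dy":0,"dz":30,"spin":0,"hand":0.7}
    - {"dx":0,"dy":0,"dz":40,"spin":0,"hand":0.7}
    - {"dx":0,"dy":0,"dz":45,"spin":0,"hand":0.7}
    - {"dx":0,"dy":0,"dz":0,"spin":0,"hand":0.7}

```text
t: 29.85
eef_pos: [0.4539, -0.2391, 0.3262]
ee_rot: [-2.057, 1.565, -0.163]
force: [1.3, -0.8, -5.2]
width: 0.044
```

```bash
python3 - <<'E'
from h import *
s,im=snap('wrist','w12.png')
go(*slot(-.0227),.146,89.1)
tilt_pred(s,.1714,[-110,-100,-90,-80,-70,-45,0,45,70,80,90,100,110])
E
```

```text
t 29.90 d [118.4 174.2  -0. ] spin 70.65 jaw -161.55 q6 0.42 w 43.8 F [ 0.7  0.1 -4.8] tip 146.0
-110 [[283, 213], [283, 263], [311, 211], [312, 312]]
-100 [[283, 200], [283, 249], [313, 240], [311, 336]]
-90 [[284, 186], [282, 234], [313, 271], [308, 355]]
-80 [[285, 174], [283, 219], [313, 300], [306, 367]]
-70 [[286, 162], [283, 205], [312, 326], [303, 374]]
-45 [[290, 140], [285, 173], [306, 368], [295, 368]]
0 [[302, 143], [292, 134], [293, 359], [286, 316]]
45 [[312, 239], [305, 156], [285, 301], [283, 249]]
70 [[312, 312], [311, 211], [283, 263], [283, 213]]
80 [[311, 336], [313, 240], [283, 249], [283, 200]]
90 [[308, 355], [313, 271], [282, 234], [284, 186]]
100 [[306, 367], [313, 300], [283, 219], [285, 174]]
110 [[303, 374], [312, 326], [283, 205], [286, 162]]
```

View pics/w12.png

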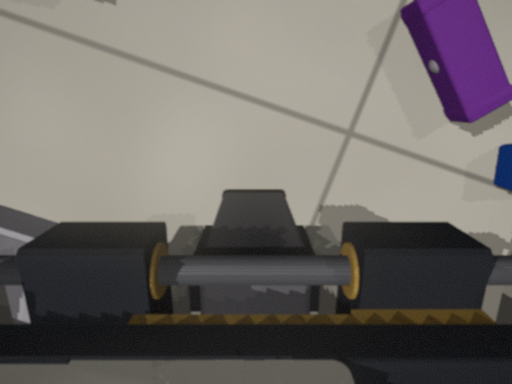

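Call:
apply_moves:
  commands:
    - {"dx":14.8,"dy":21.8,"dz":8,"spin":8.8,"hand":0.7}
    - {"dx":14.8,"dy":21.8,"dz":8,"spin":8.8,"hand":0.7}
    - {"dx":14.8,"dy":21.8,"dz":8,"spin":8.8,"hand":0.7}
    - {"dx":14.8,"dy":21.8,"dz":8,"spin":8.8,"hand":0.7}
    - {"dx":14.8,"dy":21.8,"dz":8,"spin":8.8,"hand":0.7}
  grip_force: 13

```text
t: 30.52
eef_pos: [0.5268, -0.1291, 0.361]
ee_rot: [0.387, 1.567, 3.052]
force: [-0.7, 0.6, -3.9]
width: 0.0444
```

Call:
apply_moves:
  commands:
    - {"dx":14.8,"dy":21.8,"dz":0,"spin":8.8,"hand":0.7}
    - {"dx":14.8,"dy":21.8,"dz":0,"spin":8.8,"hand":0.7}
    - {"dx":14.8,"dy":21.6,"dz":0,"spin":9,"hand":0.7}
    - {"dx":0,"dy":0,"dz":0,"spin":0,"hand":0.7}
    - {"dx":0,"dy":0,"dz":0,"spin":0,"hand":0.7}

```text
t: 31.15
eef_pos: [0.5708, -0.0648, 0.3613]
ee_rot: [0.102, 1.567, -3.057]
force: [-0.8, -0.5, -4.3]
width: 0.0445
```

```bash
python3 - <<'E'
from h import *
s,im=snap('wrist','w13.png')
go(*slot(-.0227),.054,89.1)
tilt_pred(s,.1714,[75,80,85,90,95,100,105])
E
```

```text
t 31.20 d [   0.5    0.4 -129.8] spin 0.13 jaw -91.03 q6 1.33 w 44.3 F [ 0.8 -0.7 -4.6] tip 183.8
75 [[313, 325], [313, 226], [284, 256], [284, 207]]
80 [[312, 336], [314, 241], [283, 249], [284, 200]]
85 [[311, 346], [314, 256], [283, 241], [284, 193]]
90 [[310, 355], [314, 271], [283, 234], [285, 187]]
95 [[308, 362], [314, 286], [283, 227], [285, 180]]
100 [[307, 367], [314, 301], [283, 220], [286, 174]]
105 [[305, 371], [314, 314], [284, 213], [286, 168]]
```

View pics/w13.png

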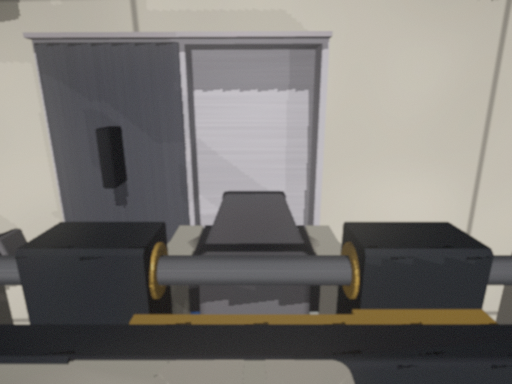

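Call:
apply_moves:
  commands:
    - {"dx":2,"dy":0,"dz":-30,"spin":0,"hand":0.7}
    - {"dx":0,"dy":0,"dz":-35,"spin":0,"hand":0.7}
    - {"dx":0,"dy":0,"dz":-30,"spin":0,"hand":0.7}
    - {"dx":0,"dy":0,"dz":-20,"spin":0,"hand":0.7}
    - {"dx":0,"dy":0,"dz":-8,"spin":0,"hand":0.7}

```text
t: 31.82
eef_pos: [0.5727, -0.0655, 0.2388]
ee_rot: [0.186, 1.568, -2.973]
force: [-0.9, 0.2, -3.0]
width: 0.0445
```

Call:
apply_moves:
  commands:
    - {"dx":0,"dy":0,"dz":-3,"spin":0,"hand":0.7}
    - {"dx":0,"dy":0,"dz":-2,"spin":0,"hand":0.7}
    - {"dx":0,"dy":0,"dz":0,"spin":0,"hand":0.7}
    - {"dx":0,"dy":0,"dz":0,"spin":0,"hand":0.7}
    - {"dx":0,"dy":0,"dz":0,"spin":0,"hand":0.7}

```text
t: 32.45
eef_pos: [0.5736, -0.0647, 0.2355]
ee_rot: [-2.925, 1.57, 0.2]
force: [-0.4, 1.2, -3.3]
width: 0.0447
```

```bash
python3 - <<'E'
from h import *
go(*slot(-.0207),.054,89.1)
E
```

```text
t 32.45 d [-0.2  0.  -3.5] spin 0.02 jaw -90.92 q6 1.33 w 44.7 F [-0.4  1.2 -3.3] tip 57.5
```

Call:
apply_moves:
  commands:
    - {"dx":0,"dy":0,"dz":-2,"spin":0,"hand":0.7}
    - {"dx":0,"dy":0,"dz":-2,"spin":0,"hand":0.7}
    - {"dx":0,"dy":0,"dz":-1,"spin":0,"hand":0.7}
    - {"dx":0,"dy":0,"dz":0,"spin":0,"hand":0.7}
    - {"dx":0,"dy":0,"dz":0,"spin":0,"hand":0.7}

```text
t: 33.08
eef_pos: [0.5744, -0.0646, 0.2325]
ee_rot: [3.092, 1.567, -0.065]
force: [-4.3, 1.4, 14.2]
width: 0.0441
```

```bash
python3 - <<'E'
from h import *
go(*slot(-.0207),.054,89.1)
E
```

```text
t 33.08 d [-1.  -0.1 -0.5] spin -0.04 jaw -90.86 q6 1.33 w 44.1 F [-4.3  1.4 14.2] tip 54.5
```

Contact; release and lift.

Call:
apply_moves:
  commands:
    - {"dx":0,"dy":0,"dz":1,"spin":0,"hand":0.7}
    - {"dx":0,"dy":0,"dz":0,"spin":0,"hand":0.4}
    - {"dx":0,"dy":0,"dz":0,"spin":0,"hand":0.3}
    - {"dx":0,"dy":0,"dz":0,"spin":0,"hand":0.3}
    - {"dx":0,"dy":0,"dz":0,"spin":0,"hand":0.3}

```text
t: 33.7
eef_pos: [0.5736, -0.0648, 0.231]
ee_rot: [0.449, 1.571, -2.709]
force: [0.4, 0.2, -0.3]
width: 0.0613
```

Call:
apply_moves:
  commands:
    - {"dx":0,"dy":0,"dz":10,"spin":0,"hand":0.3}
    - {"dx":0,"dy":0,"dz":30,"spin":0,"hand":0.3}
    - {"dx":0,"dy":0,"dz":50,"spin":0,"hand":0.3}
    - {"dx":0,"dy":0,"dz":40,"spin":0,"hand":0.2}
    - {"dx":0,"dy":0,"dz":30,"spin":0,"hand":0.1}

```text
t: 34.33
eef_pos: [0.5735, -0.0648, 0.3942]
ee_rot: [-3.018, 1.568, 0.107]
force: [1.1, -0.2, -0.6]
width: 0.0751
```

```bash
python3 - <<'E'
from h import *
go(.621,.265,.2,np.degrees(1.325)+90)
snap('scene','s14.png')
_,im=snap('side','d14.png')
a=cv2.imread('pics/s14.png')[130:330,130:390];b=cv2.imread('pics/d14.png')[120:320,180:400]
cv2.imwrite('pics/m14.png',np.hstack([cv2.resize(a,(400,400),interpolation=cv2.INTER_CUBIC),cv2.resize(b,(400,400),interpolation=cv2.INTER_CUBIC)]))
E
```

```text
t 34.33 d [ 47.5 329.8 -16.2] spin 76.83 jaw -90.92 q6 1.33 w 75.1 F [ 1.1 -0.2 -0.6] tip 216.2
```

View pics/m14.png

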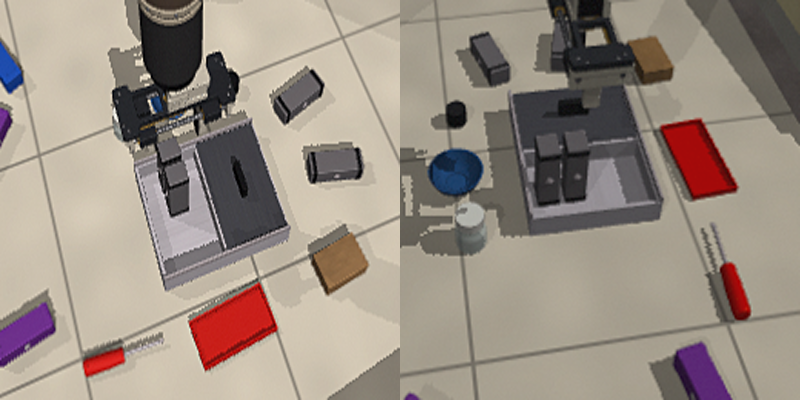

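Call:
apply_moves:
  commands:
    - {"dx":6,"dy":41.2,"dz":0,"spin":9.6,"hand":0.1}
    - {"dx":6,"dy":41.2,"dz":0,"spin":9.6,"hand":0.1}
    - {"dx":6,"dy":41.2,"dz":0,"spin":9.6,"hand":0.1}
    - {"dx":6,"dy":41.2,"dz":0,"spin":9.6,"hand":0.1}
    - {"dx":6,"dy":41.2,"dz":0,"spin":9.6,"hand":0.1}
  grip_force: 20

```text
t: 35.05
eef_pos: [0.6034, 0.1425, 0.3913]
ee_rot: [-0.287, 1.571, -2.601]
force: [0.9, -0.4, -0.4]
width: 0.0788
```

Call:
apply_moves:
  commands:
    - {"dx":6,"dy":41.2,"dz":-5,"spin":9.6,"hand":0.1}
    - {"dx":6,"dy":41.2,"dz":-5,"spin":9.6,"hand":0.1}
    - {"dx":5.5,"dy":41.2,"dz":-6,"spin":9.6,"hand":0.1}
    - {"dx":0,"dy":0,"dz":0,"spin":0,"hand":0.1}
    - {"dx":0,"dy":0,"dz":0,"spin":0,"hand":0.1}

```text
t: 35.67
eef_pos: [0.6208, 0.2648, 0.3749]
ee_rot: [-0.603, 1.57, -2.421]
force: [-0.3, 0.0, -0.6]
width: 0.079
```

```bash
python3 - <<'E'
from h import *
s,im=snap('wrist','w15.png')
C=cam('wrist',s)
f,c=fit(CASE,.621,.265,[1.32,1.2,1.45],[(C,im)]);print(f,c)
go(f[0],f[1],.0105,np.degrees(f[2])+90)
E
```

```text
[0.62042696 0.26560383 1.31097209] 0.05766710734676681
t 35.73 d [  -0.4    1.3 -186.8] spin -0.69 jaw -14.2 q6 2.2 w 78.8 F [-0.4 -0.4 -0.4] tip 197.3
```

View pics/w15.png

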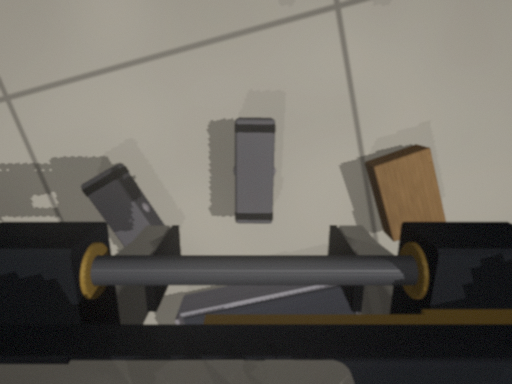

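Call:
apply_moves:
  commands:
    - {"dx":-0.4,"dy":1.2,"dz":-35,"spin":-0.7,"hand":0.1}
    - {"dx":0,"dy":0,"dz":-50,"spin":0,"hand":0.1}
    - {"dx":0,"dy":0,"dz":-50,"spin":0,"hand":0.2}
    - {"dx":0,"dy":0,"dz":-35,"spin":0,"hand":0.3}
    - {"dx":0,"dy":0,"dz":-14,"spin":0,"hand":0.3}

```text
t: 36.35
eef_pos: [0.6202, 0.2646, 0.1895]
ee_rot: [-0.663, 1.568, -2.495]
force: [0.8, 0.4, 0.7]
width: 0.0621
```

Call:
apply_moves:
  commands:
    - {"dx":0,"dy":0,"dz":-2,"spin":0,"hand":0.35}
    - {"dx":0,"dy":0,"dz":0,"spin":0,"hand":0.35}
    - {"dx":0,"dy":0,"dz":0,"spin":0,"hand":0.35}
    - {"dx":0,"dy":0,"dz":0,"spin":0,"hand":0.35}
    - {"dx":0,"dy":0,"dz":0,"spin":0,"hand":0.35}

```text
t: 36.98
eef_pos: [0.6207, 0.2662, 0.1897]
ee_rot: [2.483, 1.57, 0.653]
force: [-0.2, 0.4, -1.2]
width: 0.057
```

```bash
python3 - <<'E'
from h import *
go(.6204,.2655,.0105,180-14.9)
E
```

```text
t 36.98 d [-0.3 -0.7 -1.2] spin -0.08 jaw -14.82 q6 2.19 w 57.0 F [-0.2  0.4 -1.2] tip 11.7
```

Call:
apply_moves:
  commands:
    - {"dx":0,"dy":-0.5,"dz":-1,"spin":0,"hand":0.7}
    - {"dx":0,"dy":0,"dz":0,"spin":0,"hand":0.7}
    - {"dx":0,"dy":0,"dz":0,"spin":0,"hand":0.7}
    - {"dx":0,"dy":0,"dz":0,"spin":0,"hand":0.7}
    - {"dx":0,"dy":0,"dz":0,"spin":0,"hand":0.7}

```text
t: 37.6
eef_pos: [0.6206, 0.2655, 0.1881]
ee_rot: [-0.431, 1.571, -2.26]
force: [1.2, -0.8, -1.1]
width: 0.0442
```

Call:
apply_moves:
  commands:
    - {"dx":0,"dy":0,"dz":20,"spin":0,"hand":0.7}
    - {"dx":0,"dy":0,"dz":30,"spin":0,"hand":0.7}
    - {"dx":0,"dy":0,"dz":45,"spin":0,"hand":0.7}
    - {"dx":0,"dy":0,"dz":50,"spin":0,"hand":0.7}
    - {"dx":0,"dy":0,"dz":30,"spin":0,"hand":0.7}

```text
t: 38.22
eef_pos: [0.6204, 0.2656, 0.3652]
ee_rot: [2.691, 1.569, 0.862]
force: [0.3, 0.4, -5.2]
width: 0.0442
```

```bash
python3 - <<'E'
from h import *
s,im=snap('wrist','w16.png')
go(*slot(.026),.185,89.1)
E
```

```text
t 38.27 d [  -1.1 -331.2   -6.2] spin -76.11 jaw -14.79 q6 2.19 w 44.0 F [ 2.5  1.5 -0.2] tip 191.2
```

View pics/w16.png

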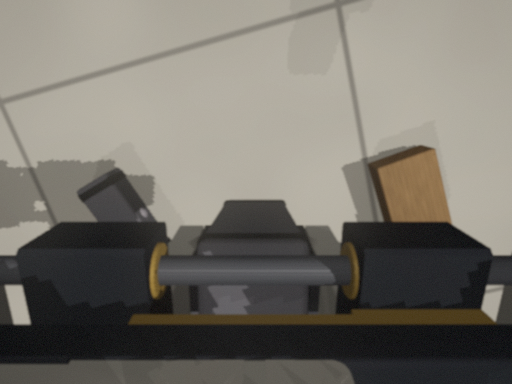

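Call:
apply_moves:
  commands:
    - {"dx":0,"dy":-36.8,"dz":0,"spin":-8.5,"hand":0.7}
    - {"dx":0,"dy":-36.8,"dz":0,"spin":-8.5,"hand":0.7}
    - {"dx":0,"dy":-36.8,"dz":0,"spin":-8.5,"hand":0.7}
    - {"dx":0,"dy":-36.8,"dz":0,"spin":-8.5,"hand":0.7}
    - {"dx":0,"dy":-36.8,"dz":0,"spin":-8.5,"hand":0.7}
  grip_force: 12

```text
t: 38.9
eef_pos: [0.6199, 0.0804, 0.3616]
ee_rot: [-0.469, 1.568, -3.045]
force: [0.9, 0.3, -5.1]
width: 0.0448
```

Call:
apply_moves:
  commands:
    - {"dx":0,"dy":-36.8,"dz":0,"spin":-8.5,"hand":0.7}
    - {"dx":0,"dy":-36.8,"dz":0,"spin":-8.5,"hand":0.7}
    - {"dx":0,"dy":-36.8,"dz":0,"spin":-8.5,"hand":0.7}
    - {"dx":0,"dy":-36.8,"dz":0,"spin":-8.1,"hand":0.7}
    - {"dx":0,"dy":0,"dz":0,"spin":0,"hand":0.7}

```text
t: 39.52
eef_pos: [0.6198, -0.0679, 0.3615]
ee_rot: [0.035, 1.568, -3.128]
force: [-0.4, 1.0, -6.5]
width: 0.0444
```

Call:
apply_moves:
  commands:
    - {"dx":0,"dy":0,"dz":0,"spin":0,"hand":0.7}
    - {"dx":0,"dy":0,"dz":0,"spin":0,"hand":0.7}
    - {"dx":0,"dy":0,"dz":0,"spin":0,"hand":0.7}
    - {"dx":0,"dy":0,"dz":0,"spin":0,"hand":0.7}
    - {"dx":0,"dy":0,"dz":0,"spin":0,"hand":0.7}

```text
t: 40.15
eef_pos: [0.6206, -0.0653, 0.3632]
ee_rot: [-2.146, 1.571, 0.98]
force: [-0.8, -0.0, -4.4]
width: 0.0447
```

```bash
python3 - <<'E'
from h import *
s,im=snap('wrist','w17.png')
go(*slot(.026),.054,89.1)
tilt_pred(s,.1714,[70,75,80,85,90,95,100,105])
E
```

```text
t 40.20 d [  -0.5    0.  -131.2] spin 0.01 jaw -90.91 q6 1.35 w 44.5 F [-0.4  0.3 -4.3] tip 185.2
70 [[314, 312], [312, 212], [284, 264], [284, 214]]
75 [[313, 325], [313, 226], [284, 256], [284, 207]]
80 [[312, 336], [314, 241], [283, 249], [284, 200]]
85 [[311, 346], [314, 256], [283, 241], [284, 193]]
90 [[310, 355], [315, 271], [283, 234], [285, 187]]
95 [[308, 362], [314, 286], [283, 227], [285, 180]]
100 [[307, 367], [314, 301], [283, 220], [286, 174]]
105 [[305, 371], [314, 314], [284, 213], [286, 168]]
```

View pics/w17.png

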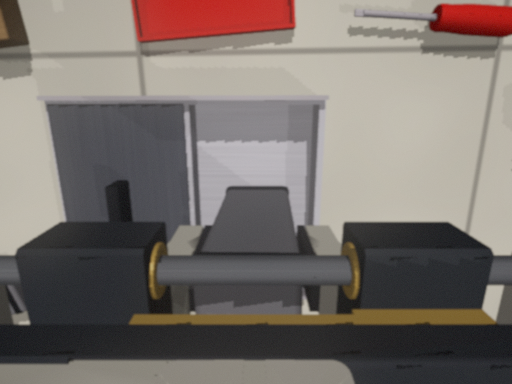

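Call:
apply_moves:
  commands:
    - {"dx":0,"dy":0,"dz":-30,"spin":0,"hand":0.7}
    - {"dx":0,"dy":0,"dz":-38,"spin":0,"hand":0.7}
    - {"dx":0,"dy":0,"dz":-30,"spin":0,"hand":0.7}
    - {"dx":0,"dy":0,"dz":-20,"spin":0,"hand":0.7}
    - {"dx":0,"dy":0,"dz":-8,"spin":0,"hand":0.7}

```text
t: 40.83
eef_pos: [0.6203, -0.0657, 0.2359]
ee_rot: [0.21, 1.569, -2.947]
force: [0.1, -0.5, -4.9]
width: 0.0448
```

Call:
apply_moves:
  commands:
    - {"dx":0,"dy":0,"dz":-2,"spin":0,"hand":0.7}
    - {"dx":0,"dy":0,"dz":-1,"spin":0,"hand":0.7}
    - {"dx":0,"dy":0,"dz":-1,"spin":0,"hand":0.7}
    - {"dx":0,"dy":0,"dz":0,"spin":0,"hand":0.7}
    - {"dx":0,"dy":0,"dz":0,"spin":0,"hand":0.7}

```text
t: 41.45
eef_pos: [0.6212, -0.0658, 0.235]
ee_rot: [3.089, 1.568, -0.068]
force: [-1.3, -0.9, 6.7]
width: 0.0444
```

```bash
python3 - <<'E'
from h import *
go(*slot(.026),.054,89.1)
E
```

```text
t 41.45 d [-1.1  0.4 -3. ] spin 0.0 jaw -90.9 q6 1.35 w 44.4 F [-1.3 -0.9  6.7] tip 57.0
```

Call:
apply_moves:
  commands:
    - {"dx":0,"dy":0,"dz":-1,"spin":0,"hand":0.7}
    - {"dx":0,"dy":0,"dz":0,"spin":0,"hand":0.7}
    - {"dx":0,"dy":0,"dz":0,"spin":0,"hand":0.7}
    - {"dx":0,"dy":0,"dz":0,"spin":0,"hand":0.7}
    - {"dx":0,"dy":0,"dz":0,"spin":0,"hand":0.7}

```text
t: 42.08
eef_pos: [0.6214, -0.0661, 0.2346]
ee_rot: [2.965, 1.567, -0.192]
force: [-2.1, -3.1, 9.5]
width: 0.0442
```

```bash
python3 - <<'E'
from h import *
go(*slot(.026),.054,89.1)
s,im=snap('wrist','w18.png')
snap('side','d18.png')
a=cv2.imread('pics/d18.png')[150:250,220:340];cv2.imwrite('pics/d18c.png',cv2.resize(a,None,fx=6,fy=6,interpolation=cv2.INTER_CUBIC))
E
```

```text
t 42.08 d [-1.3  0.7 -2.6] spin -0.01 jaw -90.89 q6 1.35 w 44.2 F [-2.1 -3.1  9.5] tip 56.6
```

View pics/d18c.png

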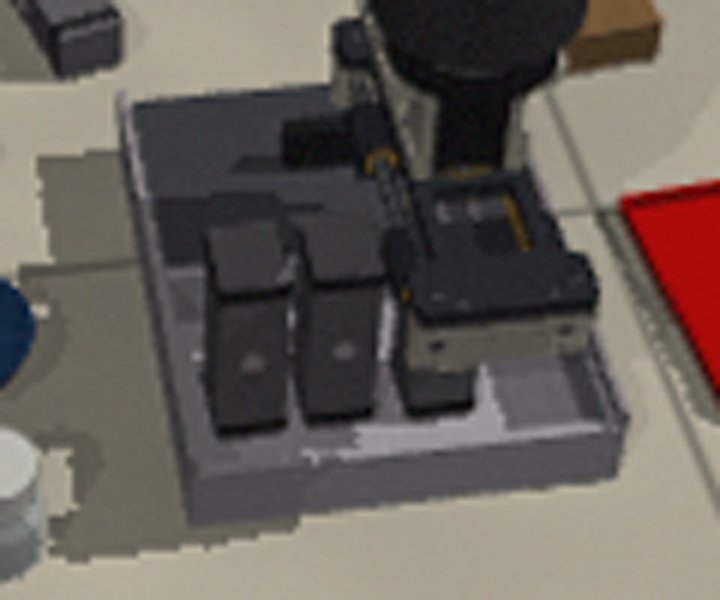

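Call:
apply_moves:
  commands:
    - {"dx":0,"dy":0,"dz":1,"spin":0,"hand":0.7}
    - {"dx":0,"dy":0,"dz":0,"spin":0,"hand":0.4}
    - {"dx":0,"dy":0,"dz":0,"spin":0,"hand":0.3}
    - {"dx":0,"dy":0,"dz":0,"spin":0,"hand":0.3}
    - {"dx":0,"dy":0,"dz":0,"spin":0,"hand":0.3}

```text
t: 42.8
eef_pos: [0.6206, -0.0655, 0.233]
ee_rot: [-0.204, 1.571, 2.922]
force: [0.4, 1.2, -0.0]
width: 0.0609
```

Call:
apply_moves:
  commands:
    - {"dx":0,"dy":0,"dz":10,"spin":0,"hand":0.3}
    - {"dx":0,"dy":0,"dz":30,"spin":0,"hand":0.3}
    - {"dx":0,"dy":0,"dz":50,"spin":0,"hand":0.3}
    - {"dx":0,"dy":0,"dz":40,"spin":0,"hand":0.2}
    - {"dx":0,"dy":0,"dz":30,"spin":0,"hand":0.1}

```text
t: 43.42
eef_pos: [0.6206, -0.0657, 0.3963]
ee_rot: [-3.027, 1.568, 0.099]
force: [0.9, 1.5, -1.1]
width: 0.0746
```

```bash
python3 - <<'E'
from h import *
V=views()
Y=np.arange(0,3.1,.4)
for v in V:print(fit(CASE,.4745,.250,Y,[v],pad=3))
go(.4745,.250,.2,np.degrees(1.83)+90)
a=cv2.imread('pics/scL.png')[130:330,130:390];b=cv2.imread('pics/sdL.png')[120:320,180:400]
cv2.imwrite('pics/m19.png',np.hstack([cv2.resize(a,(400,400),interpolation=cv2.INTER_CUBIC),cv2.resize(b,(400,400),interpolation=cv2.INTER_CUBIC)]))
E
```

```text
(array([ 0.47503865,  0.24930258, -1.28088042]), np.float64(0.11979084967320261))
(array([0.47328521, 0.25173282, 1.80081101]), np.float64(0.12448522584521272))
t 43.52 d [-146.8  315.7  -20.4] spin -74.26 jaw -90.89 q6 1.35 w 77.6 F [-0.1  0.2  0.3] tip 220.4
```

View pics/m19.png

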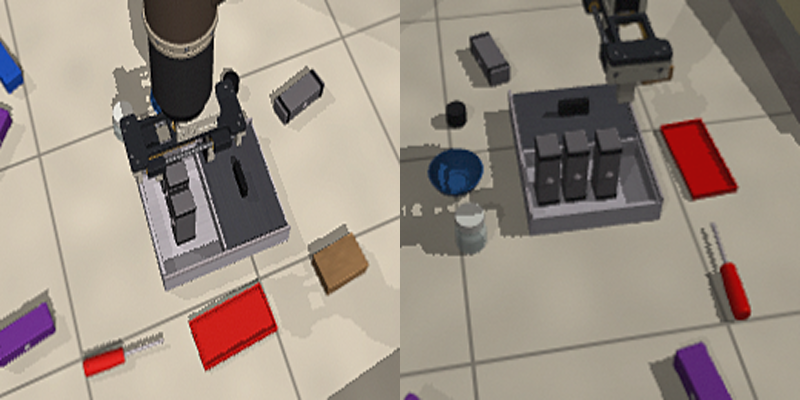

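Call:
apply_moves:
  commands:
    - {"dx":-16.3,"dy":35,"dz":0,"spin":-8.3,"hand":0.1}
    - {"dx":-16.3,"dy":35,"dz":0,"spin":-8.3,"hand":0.1}
    - {"dx":-16.3,"dy":35,"dz":0,"spin":-8.3,"hand":0.1}
    - {"dx":-16.3,"dy":35,"dz":0,"spin":-8.3,"hand":0.1}
    - {"dx":-16.3,"dy":35,"dz":0,"spin":-8.3,"hand":0.1}
  grip_force: 20

```text
t: 44.15
eef_pos: [0.5383, 0.1103, 0.3933]
ee_rot: [-0.709, 1.571, 1.688]
force: [0.5, 0.7, 0.8]
width: 0.0786
```

Call:
apply_moves:
  commands:
    - {"dx":-16.3,"dy":35,"dz":-5,"spin":-8.3,"hand":0.1}
    - {"dx":-16.3,"dy":35,"dz":-5,"spin":-8.3,"hand":0.1}
    - {"dx":-16.3,"dy":35,"dz":-5,"spin":-8.3,"hand":0.1}
    - {"dx":-16.4,"dy":35.7,"dz":-5,"spin":-7.9,"hand":0.1}
    - {"dx":0,"dy":0,"dz":0,"spin":0,"hand":0.1}

```text
t: 44.78
eef_pos: [0.4728, 0.2518, 0.3729]
ee_rot: [1.61, 1.57, -2.843]
force: [-0.3, -1.1, -1.1]
width: 0.0789
```

```bash
python3 - <<'E'
from h import *
s,im=snap('wrist','w20.png')
C=cam('wrist',s)
f,c=fit(CASE,.4743,.2505,[1.83,1.7,1.95],[(C,im)]);print(f,c)
go(f[0],f[1],.0105,np.degrees(f[2])+90)
E
```

```text
[0.47459929 0.25054301 1.83740118] 0.056848913245668
t 44.83 d [   1.4   -0.3 -184.6] spin 0.33 jaw -165.06 q6 -0.59 w 78.6 F [-0.6 -0.5  1. ] tip 195.1
```

View pics/w20.png

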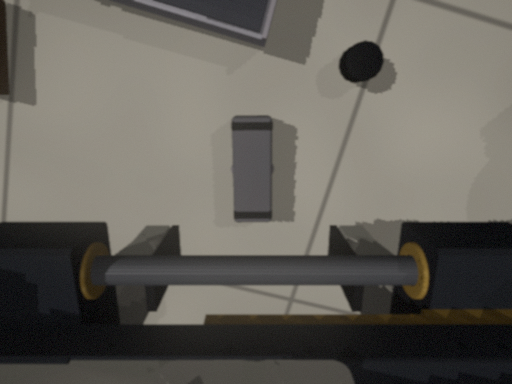

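Call:
apply_moves:
  commands:
    - {"dx":1.2,"dy":-0.7,"dz":-35,"spin":0.3,"hand":0.1}
    - {"dx":0,"dy":0,"dz":-50,"spin":0,"hand":0.1}
    - {"dx":0,"dy":0,"dz":-50,"spin":0,"hand":0.2}
    - {"dx":0,"dy":0,"dz":-35,"spin":0,"hand":0.3}
    - {"dx":0,"dy":0,"dz":-12,"spin":0,"hand":0.3}

```text
t: 45.45
eef_pos: [0.4749, 0.2481, 0.1894]
ee_rot: [2.139, 1.567, -2.31]
force: [0.1, 0.2, 0.6]
width: 0.0621
```

Call:
apply_moves:
  commands:
    - {"dx":0,"dy":0,"dz":-2,"spin":0,"hand":0.35}
    - {"dx":0,"dy":0,"dz":0,"spin":0,"hand":0.35}
    - {"dx":0,"dy":0,"dz":0,"spin":0,"hand":0.35}
    - {"dx":0,"dy":0,"dz":0,"spin":0,"hand":0.35}
    - {"dx":0,"dy":0,"dz":0,"spin":0,"hand":0.35}

```text
t: 46.08
eef_pos: [0.475, 0.2495, 0.1897]
ee_rot: [-0.995, 1.57, 0.839]
force: [0.9, 0.7, -0.3]
width: 0.0569
```

```bash
python3 - <<'E'
from h import *
go(.4745,.2505,.0105,15.3)
E
```

```text
t 46.08 d [-0.5  1.  -1.2] spin 0.22 jaw -164.92 q6 -0.59 w 56.9 F [ 0.9  0.7 -0.3] tip 11.7
```

Call:
apply_moves:
  commands:
    - {"dx":-0.4,"dy":1,"dz":-1,"spin":0.2,"hand":0.5}
    - {"dx":0,"dy":0,"dz":0,"spin":0,"hand":0.7}
    - {"dx":0,"dy":0,"dz":0,"spin":0,"hand":0.7}
    - {"dx":0,"dy":0,"dz":0,"spin":0,"hand":0.7}
    - {"dx":0,"dy":0,"dz":0,"spin":0,"hand":0.7}

```text
t: 46.7
eef_pos: [0.4746, 0.2504, 0.1881]
ee_rot: [-0.013, 1.571, 1.825]
force: [-0.6, 0.2, -1.0]
width: 0.0443
```

Call:
apply_moves:
  commands:
    - {"dx":0,"dy":0,"dz":20,"spin":0,"hand":0.7}
    - {"dx":0,"dy":0,"dz":30,"spin":0,"hand":0.7}
    - {"dx":0,"dy":0,"dz":45,"spin":0,"hand":0.7}
    - {"dx":0,"dy":0,"dz":50,"spin":0,"hand":0.7}
    - {"dx":0,"dy":0,"dz":30,"spin":0,"hand":0.7}

```text
t: 47.32
eef_pos: [0.4744, 0.2501, 0.365]
ee_rot: [-0.774, 1.57, 1.063]
force: [1.0, 0.7, -6.2]
width: 0.0444
```

```bash
python3 - <<'E'
from h import *
s,im=snap('wrist','w21.png')
go(*slot(.072),.185,89.1)
E
```

```text
t 47.38 d [ 191.  -316.6   -5.5] spin 73.8 jaw -164.7 q6 -0.58 w 44.0 F [ 2.   0.8 -0.2] tip 190.5
```

View pics/w21.png

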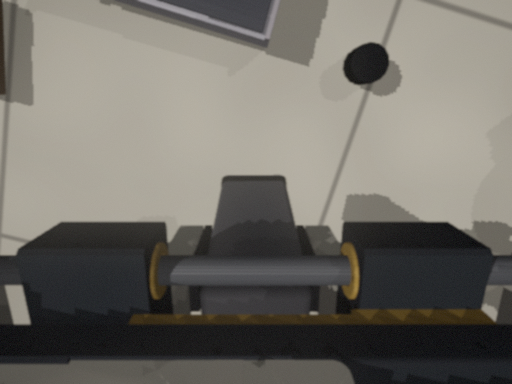

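Call:
apply_moves:
  commands:
    - {"dx":21.2,"dy":-35.2,"dz":0,"spin":8.2,"hand":0.7}
    - {"dx":21.2,"dy":-35.2,"dz":0,"spin":8.2,"hand":0.7}
    - {"dx":21.2,"dy":-35.2,"dz":0,"spin":8.2,"hand":0.7}
    - {"dx":21.2,"dy":-35.2,"dz":0,"spin":8.2,"hand":0.7}
    - {"dx":21.2,"dy":-35.2,"dz":0,"spin":8.2,"hand":0.7}
  grip_force: 12

```text
t: 48.0
eef_pos: [0.5805, 0.073, 0.3614]
ee_rot: [0.78, 1.568, -2.945]
force: [-0.4, 0.8, -5.6]
width: 0.0444
```

Call:
apply_moves:
  commands:
    - {"dx":21.2,"dy":-35.2,"dz":0,"spin":8.2,"hand":0.7}
    - {"dx":21.2,"dy":-35.2,"dz":0,"spin":8.2,"hand":0.7}
    - {"dx":21.2,"dy":-35.2,"dz":0,"spin":8.2,"hand":0.7}
    - {"dx":21.2,"dy":-35,"dz":0,"spin":8.2,"hand":0.7}
    - {"dx":0,"dy":0,"dz":0,"spin":0,"hand":0.7}

```text
t: 48.62
eef_pos: [0.6659, -0.0687, 0.3604]
ee_rot: [0.141, 1.567, -3.018]
force: [1.3, 1.2, -5.6]
width: 0.0445
```

Call:
apply_moves:
  commands:
    - {"dx":0,"dy":0,"dz":0,"spin":0,"hand":0.7}
    - {"dx":0,"dy":0,"dz":0,"spin":0,"hand":0.7}
    - {"dx":0,"dy":0,"dz":0,"spin":0,"hand":0.7}
    - {"dx":0,"dy":0,"dz":0,"spin":0,"hand":0.7}
    - {"dx":0,"dy":0,"dz":0,"spin":0,"hand":0.7}

```text
t: 49.25
eef_pos: [0.6653, -0.0659, 0.3634]
ee_rot: [-2.89, 1.57, 0.236]
force: [-0.5, 0.0, -5.0]
width: 0.0444
```

```bash
python3 - <<'E'
from h import *
s,im=snap('wrist','w22.png')
go(*slot(.072),.054,89.1)
E
```

```text
t 49.30 d [ 8.000e-01 -1.000e-01 -1.314e+02] spin 0.01 jaw -90.91 q6 1.36 w 44.5 F [ 1.  -0.3 -5.6] tip 185.4
```

View pics/w22.png

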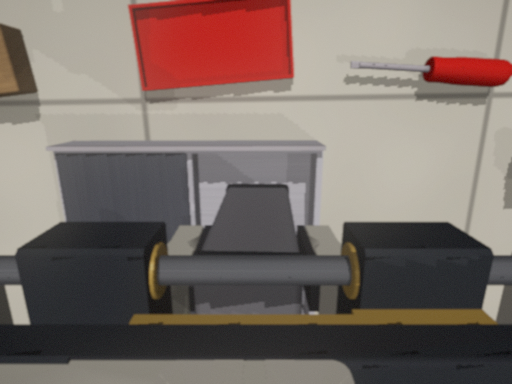

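Call:
apply_moves:
  commands:
    - {"dx":0,"dy":0,"dz":-30,"spin":0,"hand":0.7}
    - {"dx":0,"dy":0,"dz":-38,"spin":0,"hand":0.7}
    - {"dx":0,"dy":0,"dz":-30,"spin":0,"hand":0.7}
    - {"dx":0,"dy":0,"dz":-18,"spin":0,"hand":0.7}
    - {"dx":0,"dy":0,"dz":-8,"spin":0,"hand":0.7}

```text
t: 49.92
eef_pos: [0.6655, -0.0663, 0.2384]
ee_rot: [0.34, 1.57, -2.817]
force: [-0.5, -0.5, -4.2]
width: 0.0446
```

Call:
apply_moves:
  commands:
    - {"dx":0,"dy":0,"dz":-2,"spin":0,"hand":0.7}
    - {"dx":0,"dy":0,"dz":-1,"spin":0,"hand":0.7}
    - {"dx":0,"dy":0,"dz":-1,"spin":0,"hand":0.7}
    - {"dx":0,"dy":0,"dz":0,"spin":0,"hand":0.7}
    - {"dx":0,"dy":0,"dz":0,"spin":0,"hand":0.7}

```text
t: 50.55
eef_pos: [0.666, -0.0662, 0.2363]
ee_rot: [3.135, 1.569, -0.023]
force: [1.2, -0.4, -0.5]
width: 0.0445
```

```bash
python3 - <<'E'
from h import *
go(*slot(.0715),.054,89.1)
E
```

```text
t 50.55 d [-0.4  0.1 -4.3] spin 0.01 jaw -90.91 q6 1.36 w 44.5 F [ 1.2 -0.4 -0.5] tip 58.3
```

Call:
apply_moves:
  commands:
    - {"dx":0,"dy":0,"dz":-1,"spin":0,"hand":0.7}
    - {"dx":0,"dy":0,"dz":-1,"spin":0,"hand":0.7}
    - {"dx":0,"dy":0,"dz":0,"spin":0,"hand":0.7}
    - {"dx":0,"dy":0,"dz":0,"spin":0,"hand":0.7}
    - {"dx":0,"dy":0,"dz":0,"spin":0,"hand":0.7}

```text
t: 51.18
eef_pos: [0.667, -0.0664, 0.2356]
ee_rot: [3.071, 1.566, -0.086]
force: [2.4, -1.4, 8.2]
width: 0.0447
```

```bash
python3 - <<'E'
from h import *
go(*slot(.0715),.054,89.1)
snap('side','d23.png')
a=cv2.imread('pics/d23.png')[150:250,220:340];cv2.imwrite('pics/d23c.png',cv2.resize(a,None,fx=6,fy=6,interpolation=cv2.INTER_CUBIC))
E
```

```text
t 51.17 d [-1.4  0.3 -3.6] spin -0.02 jaw -90.88 q6 1.36 w 44.7 F [ 2.4 -1.4  8.2] tip 57.6
```

View pics/d23c.png

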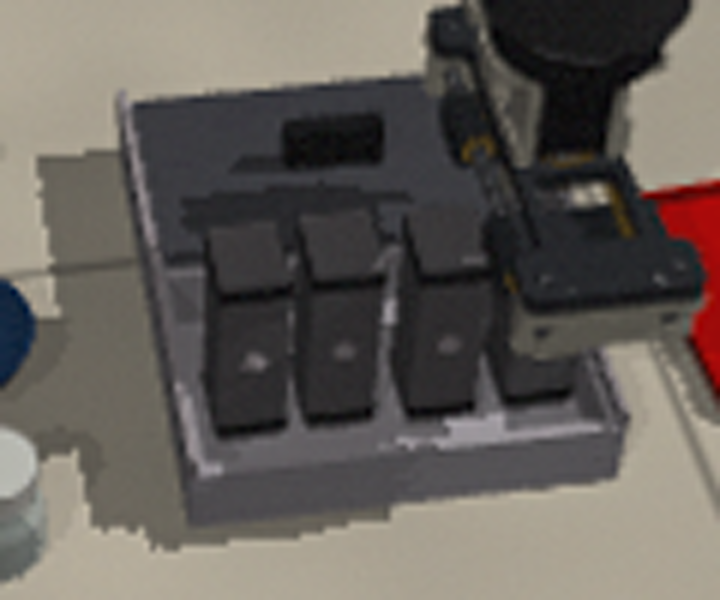

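Call:
apply_moves:
  commands:
    - {"dx":0,"dy":0,"dz":0.5,"spin":0,"hand":0.7}
    - {"dx":0,"dy":0,"dz":0,"spin":0,"hand":0.4}
    - {"dx":0,"dy":0,"dz":0,"spin":0,"hand":0.3}
    - {"dx":0,"dy":0,"dz":0,"spin":0,"hand":0.3}
    - {"dx":0,"dy":0,"dz":0,"spin":0,"hand":0.3}

```text
t: 51.85
eef_pos: [0.6653, -0.0662, 0.2334]
ee_rot: [0.034, 1.57, -3.124]
force: [-0.4, -0.2, 0.5]
width: 0.0613
```

Call:
apply_moves:
  commands:
    - {"dx":0,"dy":0,"dz":10,"spin":0,"hand":0.3}
    - {"dx":0,"dy":0,"dz":30,"spin":0,"hand":0.3}
    - {"dx":0,"dy":0,"dz":50,"spin":0,"hand":0.3}
    - {"dx":0,"dy":0,"dz":50,"spin":0,"hand":0.3}
    - {"dx":0,"dy":50,"dz":30,"spin":0,"hand":0.3}

```text
t: 52.48
eef_pos: [0.6655, -0.0181, 0.4078]
ee_rot: [-3.107, 1.567, 0.015]
force: [0.6, -0.0, -0.4]
width: 0.0614
```

Call:
apply_moves:
  commands:
    - {"dx":-10,"dy":60,"dz":0,"spin":0,"hand":0.3}
    - {"dx":-10,"dy":60,"dz":0,"spin":0,"hand":0.3}
    - {"dx":-10,"dy":60,"dz":0,"spin":0,"hand":0.3}
    - {"dx":-10,"dy":60,"dz":0,"spin":0,"hand":0.3}
    - {"dx":0,"dy":0,"dz":0,"spin":0,"hand":0.3}

```text
t: 53.1
eef_pos: [0.6244, 0.2278, 0.4042]
ee_rot: [-2.242, 1.57, 0.888]
force: [-0.2, -0.6, 0.4]
width: 0.0618
```

```bash
python3 - <<'E'
from h import *
views();go(.6,.2,.2)
a=cv2.imread('pics/scL.png')[130:330,130:390];b=cv2.imread('pics/sdL.png')[120:320,180:400]
cv2.imwrite('pics/m24.png',np.hstack([cv2.resize(a,(400,400),interpolation=cv2.INTER_CUBIC),cv2.resize(b,(400,400),interpolation=cv2.INTER_CUBIC)]))
E
```

```text
t 53.20 d [-25.1 -24.6 -26.2] spin 0 jaw -90.82 q6 0.92 w 61.1 F [-1.2 -0.3 -0.2] tip 226.2
```

View pics/m24.png

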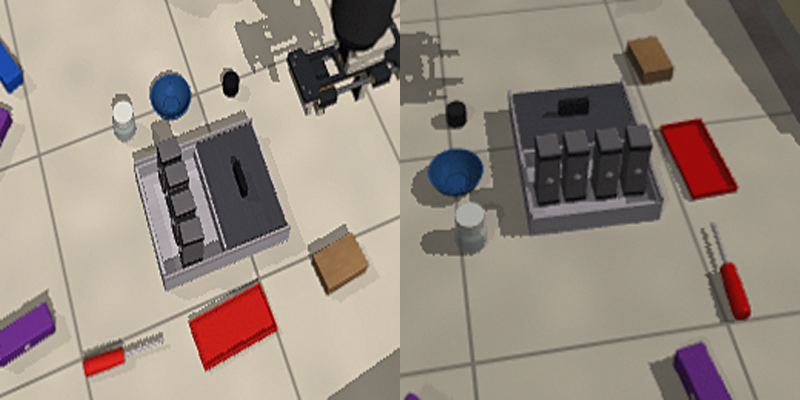

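View pics/scL.png

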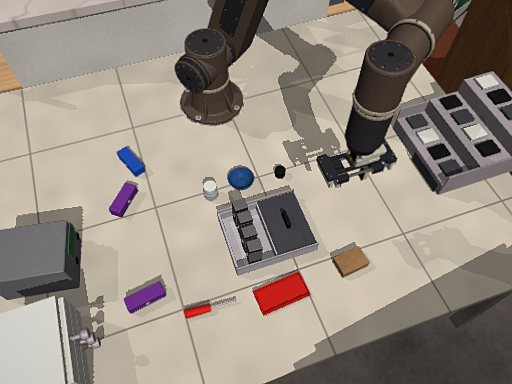

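```bash
python3 - <<'E'
from h import *
for n,f,b in(('scene','scL.png',(272,195,300,240)),('side','sdL.png',(255,160,300,190))):
    im=cv2.imread('pics/'+f)
    m=(im.max(2)<35).astype(np.uint8);k=np.zeros_like(m);k[b[1]:b[3],b[0]:b[2]]=m[b[1]:b[3],b[0]:b[2]]
    nn,l,st,ce=cv2.connectedComponentsWithStats(k);i=1+np.argmax(st[1:,4]);C=cam(n)
    print(n,st[i],ce[i],[ (t,cv2.boundingRect(cv2.convexHull(proj(C,place(boxpts(.052,.012,.043,.071)+[0,t-.063,0],.5951,-.0021,-.0155)).astype(np.float32))), proj(C,place(np.array([[0,t-.063,.057]]),.5951,-.0021,-.0155)).round(1)) for t in(.12,.126)])
E
```

```text
scene [281 210  10  19  92] [285.69565217 219.06521739] [(0.12, (278, 209, 11, 21), array([[283.8, 219.3]])), (0.126, (280, 208, 11, 21), array([[285.6, 218.7]]))]
side [267 169  17   9 133] [274.9924812  173.11278195] [(0.12, (266, 168, 19, 12), array([[275.6, 174.3]])), (0.126, (266, 167, 19, 12), array([[275.3, 173. ]]))]
```

Both cameras agree with the cover being fully home (0.126). I'm handing in.

```bash
python3 -c "
from station import arm,status
print(arm.job_done(),status.get_state()['t'])"
```

```text
the job is handed in; nothing more can be done
the job is handed in; nothing more can be done
```

The tray is packed and handed in at about 53 s. No check failed.

- **Phone and brick:** both went into the uncovered well. I confirmed them there with the wrist camera before closing the cover; they were not seen again after that.
- **Cover:** I pulled it home by the grip bar until it met the end stop, at about 10 N. Afterwards the bar's position in both fixed cameras matched full travel (0.126 m).
- **Bit cases:** all four were there. I lifted each lightly by its studs so the heavy end sank, then stood it in a row along the open well. The final pictures from both fixed cameras show all four upright.
- **Everything else:** the ledge items, including the blue and purple look-alikes, appear where they were. The gripper was clear of everything at hand-in.

One small thing I left as it was: the studs slipped 2–5 mm in the light grip, so the cases touched down slightly earlier than calculated, with contact forces of 7–14 N.

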